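# Fit the rotor, its lid and the locking knob to a micro centrifuge

## Task

Fit the rotor to the open centrifuge: set it on the spindle and, pressing only lightly, turn it until the slots in its underside drop over the spindle's cross pin and it sits fully home. Then put the rotor lid on over it, and push the knurled locking knob down onto the spindle until it clicks and sits flush on the lid. Never lean on the machine with more than about 35 N, let go of everything, and leave the rest of the bench as it is.

Things in the scene. Friction and masses are not known exactly. Their poses are not given: they have to be found in the camera images.
- centrifuge: Compact white micro centrifuge fixed to the bench, 226 mm (x) by 240 mm (y), top edge 120 mm high. Bowl 150 mm across, floor 65 mm above the bench, steel spindle in its middle. Its own lid stands open 113 mm to the +y side of the spindle, up to 310 mm high, leaning away; control panel on the -y side. Origin: on the bench under the spindle axis, z up.
- seat (a point): Centre of the spindle's flange face, 75 mm above the bench: a home rotor has its origin here. Across the 34 mm flange lies a cross pin 31 mm long, 4.5 mm wide, 4.5 mm high. The spindle may stand at any angle: the pin's direction is not given (this point's axes are the machine's). The spindle turns only above 0.3 N m, so does not follow a rotor rubbing lightly; it gives 0.03 mm per N downwards.
- spindle_tip (a point): Top of the spindle, 66 mm above the seat point. Shaft 16 mm in diameter up to 46 mm above the seat, then a 10 mm nose whose last 3 mm taper to 5.6 mm. Three small sprung balls stand 2 mm out of the nose, 8 mm below the tip; rotor and lid pass them freely, the knob clicks over them. Axes as the machine's.
- rotor: Aluminium rotor, 114 mm in diameter, 28 mm high at the rim; central hub 30 mm in diameter rises to 44 mm, its top 4 mm tapered (grip it above the rim). 350 g. Origin: centre of its underside, z up. 18 mm bore. Two crossed slots in the underside (along its x and y), 5.5 mm wide, 6 mm deep, fit the cross pin at any quarter turn, within 2 degrees; elsewhere it stays 4.5 mm high on the pin.
- rotor_lid: Grey rotor lid like a flat hat: brim 108 mm in diameter, 3 mm thick; hollow crown (34 mm wide, 17 mm deep inside) 40 mm in diameter rising to 20 mm, with a 20 mm hole in its top. 90 g. Origin: centre of the brim's underside, z up. Fitted, the brim rests on the rotor's rim: its origin 28 mm, its crown top 48 mm above the seat point.
- knob: Black knurled push-on locking knob, 34 mm in diameter, 30 mm high, blind bore from below (11.6 mm, mouth widened to 16.6 mm). 60 g. Origin: centre of its underside, z up. It meets the sprung balls about 9 mm above home, needs about 5 to 12 N to ride over them, then clicks down; home, its origin is 48 mm above the seat point, flat on the lid's crown.
- tube_rack: White rack with purple-capped blood tubes, 100 by 190 mm, 88 mm high; bystander. Origin: centre of its underside.
- tip_box: Blue pipette-tip box, 118 by 80 mm, 62 mm high; bystander. Origin: centre of its underside.
- specimen_jar: Clear specimen jar with yellow cap, 52 mm in diameter, 62 mm high; bystander. Origin: centre of its underside.
- marker: Marker pen lying on the bench, 130 mm long along its x, 14 mm thick; bystander. Origin: under its middle.
- pipette: Hand pipette lying on the bench, 260 mm long along its x, 35 mm thick; bystander. Origin: under its middle.
Mind the look-alikes: they are no part of the job. Several things look just like the rotor_lid: the one meant starts farthest from the robot's base.

How it is judged:
On the way, in this order (a step that is already met when the one before it is completed fails the run):
1. the rotor is fully home on the spindle: slots over the cross pin, down on the flange (z of rotor in the frame of seat below 0.002 m and horizontal distance between rotor and seat below 0.003 m and angle between rotor's own z axis and vertical below 0.05 rad), for 0.2 s.
2. the rotor lid lies on the rotor (z of rotor_lid in the frame of seat below 0.0305 m and horizontal distance between rotor_lid and seat below 0.003 m and angle between rotor_lid's own z axis and vertical below 0.05 rad and z of rotor in the frame of seat below 0.002 m), for 0.2 s.
3. the knob has clicked down onto the lid (z of knob in the frame of seat below 0.051 m and horizontal distance between knob and seat below 0.003 m and angle between knob's own z axis and vertical below 0.06 rad and z of rotor_lid in the frame of seat below 0.0305 m), for 0.2 s.
At the end, for the whole second after the job is handed in: Within 3 mm of the spindle axis, upright within 0.05 rad (knob 0.06), at rest: the rotor home on the flange (origin within 2 mm in height of the seat point), the lid on it (26 to 30.5 mm above the seat point), the knob clicked down on the lid (46 to 51 mm above it) (all of step 1 and all of step 3 and z of rotor in the frame of seat above -0.002 m and z of rotor_lid in the frame of seat above 0.026 m and horizontal distance between rotor_lid and seat below 0.003 m and angle between rotor_lid's own z axis and vertical below 0.05 rad and z of knob in the frame of seat above 0.046 m and linear speed of each of rotor, rotor_lid, knob below 0.01 m/s); the robot touches nothing.
It fails at once if the centrifuge, its spindle included, is pressed or struck with more than 35 N (contact force between centrifuge and anything else above 35 N).
It fails at once if a bystander is moved more than 20 mm (distance of any of tube_rack, tip_box, specimen_jar, marker, pipette from where it was at the start of the episode above 0.02 m).
It also fails if it takes over 72 s, if anything falls off the work surface, if the arm or the gripper's body presses on something with over 40 N, if the wrist force passes 120 N, or if a joint passes its speed limit or range.

## Robot

A 6-joint arm with a two-finger parallel gripper is mounted at the origin on the work surface. World frame = base frame: x ahead of the robot, y to its left, z up, the work surface at z = 0. Lengths are in m, angles in rad, forces in N, time in s.
With the tool pointing down it reaches from about 0.3 to 0.75 m from the base axis. Payload 8.5 kg.
Tool frame: the origin (TCP) lies at the very end of the fingers, on their centre line; the grasp point (between the pads) lies 19 mm behind it; z points along the fingers, y is the direction in which the jaws open and shut (so a half turn about z gives the same grasp; the last joint's range is limited). The gripper opens to 85 mm and grips with 20 to 120 N. Pads are 22 mm wide; open, the fingers measure 114 mm over their backs; the gripper's body (76 mm by 85 mm) begins 54 mm behind the grasp point. The pads swing forward as they close: fully open they stand 13 mm farther back than shut.
Start: joints at [-1.539, 0.381, 1.297, -0, 1.464, -0.215], TCP at [0.134, -0.533, 0.231] pointing down, gripper open.
Joint ranges: [-3.11, 3.11], [-0.89, 2.33], [0.22, 2.48], [-1.42, 4.56], [0.17, 2.85], [-2.88, 2.88]. Speed limits (rad/s): [2.39, 2.39, 3.14, 3.14, 3.14, 3.14].

## Interface

Orientations are given as a rotation vector (axis times angle).
In Python, from plant import state, snapshot, get_calibration, hand_in gives the robot as it stands.
- The arm moves only by the tool arm_command, never from a script. Its arguments are lists of equal length, an entry for each row: "travel": the shift along the world's x, y, z in m, a list of three; "dr": the turn, a rotation vector about the world's x, y, z in units of 8 degrees (1.0 is 8 degrees), a list of three; "gripper": the finger opening in m, from 0 to 0.0854. A call has exactly 8 rows; each row is the pose to reach, as a shift and turn from the pose commanded when the call began; what a row does not reach only later rows make up. A row lasts 1/10 s, in which the tool goes at most 50 mm and 8.59 degrees, less where a joint would pass 70% of its speed; a pose out of reach is approached as far as the arm can. A call with a gripper value outside its range is refused whole. The fingers move at their own pace and stop on an object; "squeeze" is the grip in N (left out, the last holds). Time passes only in rows, so rows that repeat a pose let the fingers close, or fill a call up. It gives the time, the measured TCP pose, the force and the opening at its end, in the units of the state.
- state(): the state, without advancing time (a new reading comes with each control period).
- snapshot(name): name is "scene" or "top" or "wrist"; returns the picture (420x560x3 uint8, red, green, blue); there is no depth.
- get_calibration(name): a dict with "fx", "fy", "cx", "cy" (pixels), "k1" (the pictures are not rectified: a ray, as slopes to the right and down, at radius r is drawn at 1 + k1 r^2 times it, then the intrinsics apply), "extrinsics" (4x4, takes a point from camera to world coordinates). Camera axes: x right, y up, looking along -z (the intrinsics and any distortion apply to the point x, -y, -z); pixel columns grow to the right and rows downward; lengths in m; the calibration is good to about 2 mm. A picture is of the moment at which its call begins: read the wrist's pose just before it. get_calibration takes no time and is no camera call; for the wrist camera it gives the pose at the moment of the call.
- hand_in(): hands the job in, once; it reports no verdict.
The state is a dict: "t": time; "qpos": joint angles; "qd": joint speeds; "tau": joint torques, N m; "eef_pos": TCP position; "orientation": TCP orientation; "wrist_force": force on the tool from outside, world axes, zero at the start; "moment": the same for the moment, N m; "grip_width": finger opening in m.
Only numpy, scipy, OpenCV 4.12 (cv2) and the standard library are available. Lean on these libraries where they do the work, as an engineer would, in place of code of your own. Each camera call takes 0.05 s, during which the arm holds its last target.

## Working session

There is one attempt and no reset: what is moved stays moved. The work goes in short steps, Python scripts to look and compute and a tool call to move; the robot and the scene stay as the last step left them, time stands still between calls to the robot, and variables do not carry over. Pictures are saved under pics/ and viewed, and the job is handed in when it is done.

Besides the shell and the picture viewer there is one more tool, called as name(argument=value, ...) on one line, values as JSON. arm_command: Moves the arm, as the interface text tells. Its arguments: {"type":"object","properties":{"travel":{"type":"array"},"dr":{"type":"array"},"gripper":{"type":"array"},"squeeze":{"type":"number"}},"required":["travel","dr","gripper"]}

```bash
ls; mkdir -p pics; cat > h.py <<'E'
import numpy as np,cv2
from plant import state,snapshot,get_calibration,hand_in
def snap(cam,fn):
    c=get_calibration(cam); im=snapshot(cam); cv2.imwrite('pics/'+fn,cv2.cvtColor(im,cv2.COLOR_RGB2BGR)); np.savez('pics/'+fn+'.npz',im=im,**{k:np.array(v) for k,v in c.items()}); return im,c
def load(fn):
    d=np.load('pics/'+fn+'.npz'); return d['im'],{k:(d[k] if d[k].ndim else float(d[k])) for k in d.files if k!='im'}
def ray(c,u,v):
    xd=(u-c['cx'])/c['fx']; yd=(v-c['cy'])/c['fy']; x,y=xd,yd
    for _ in range(30):
        f=1+c['k1']*(x*x+y*y); x,y=xd/f,yd/f
    E=np.array(c['extrinsics']); d=E[:3,:3]@np.array([x,-y,-1]); return E[:3,3],d
def onz(c,u,v,z):
    o,d=ray(c,u,v); return o+d*(z-o[2])/d[2]
def proj(c,p):
    E=np.array(c['extrinsics']); q=E[:3,:3].T@(np.array(p)-E[:3,3]); x,y=q[0]/-q[2],-q[1]/-q[2]; f=1+c['k1']*(x*x+y*y)
    return np.array([c['fx']*x*f+c['cx'],c['fy']*y*f+c['cy']])
E
python3 - <<'E'
from h import *
for n in ['scene','top','wrist']:
    im,c=snap(n,n+'0.png'); print(n,{k:v for k,v in c.items() if k!='extrinsics'}); print(np.round(np.array(c['extrinsics']),3))
print(state())
E
```

```text
pics
scene {'fx': 410.3748385401897, 'fy': 410.3748385401897, 'cx': 272.27683391548544, 'cy': 214.47789158326614, 'k1': -0.04275954250892871}
[[-0.593 -0.595  0.542  0.981]
 [ 0.805 -0.447  0.391  0.25 ]
 [ 0.01   0.668  0.744  0.771]
 [ 0.     0.     0.     1.   ]]
top {'fx': 511.88577847423255, 'fy': 511.88577847423255, 'cx': 282.68283915659754, 'cy': 211.7701061339394, 'k1': -0.029086876901800653}
[[-3.000e-03  9.900e-01 -1.430e-01  3.180e-01]
 [-1.000e+00 -1.000e-03  1.500e-02 -9.300e-02]
 [ 1.400e-02  1.430e-01  9.900e-01  1.325e+00]
 [ 0.000e+00  0.000e+00  0.000e+00  1.000e+00]]
wrist {'fx': 299.79819996438647, 'fy': 299.79819996438647, 'cx': 281.2153230048958, 'cy': 206.72725164724224, 'k1': -0.0023402799534473764}
[[ 0.245  0.92   0.306  0.214]
 [-0.969  0.233  0.076 -0.514]
 [-0.002 -0.315  0.949  0.374]
 [ 0.     0.     0.     1.   ]]
{'t': 0.15, 'qpos': array([-1.53928012e+00,  3.81094773e-01,  1.29799415e+00,  1.40950815e-05,
        1.46357623e+00, -2.15288130e-01]), 'qd': array([-0.00037077, -0.00284963, -0.00205489, -0.0016244 , -0.00039508,
        0.00010595]), 'tau': array([ 3.88579661e-03, -4.48623526e+01, -2.31346500e+01, -9.93793515e-05,
        3.80056314e-03, -1.07032685e-05]), 'eef_pos': array([ 0.13436993, -0.53313447,  0.23085605]), 'orientation': array([-3.11664447e+00, -3.86562504e-01, -1.76438766e-04]), 'wrist_force': array([ 0.57865247, -0.45874149, -0.44428193]), 'moment': array([-0.10181382,  0.05770187, -0.00729223]), 'grip_width': 0.0854516904883693}
```

View pics/scene0.png

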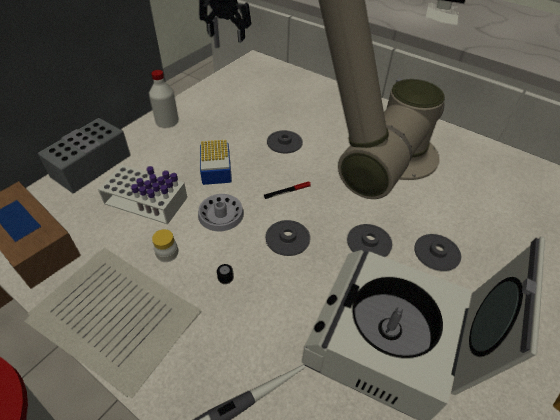

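View pics/top0.png

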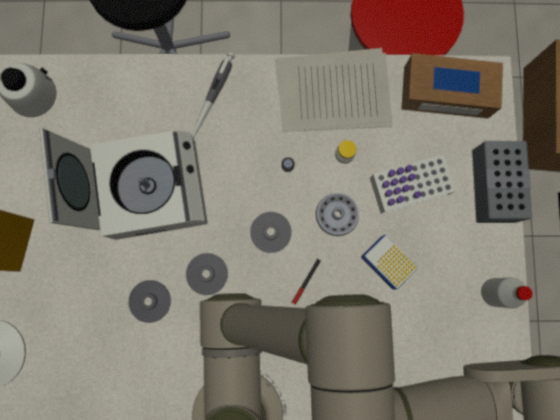

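View pics/wrist0.png

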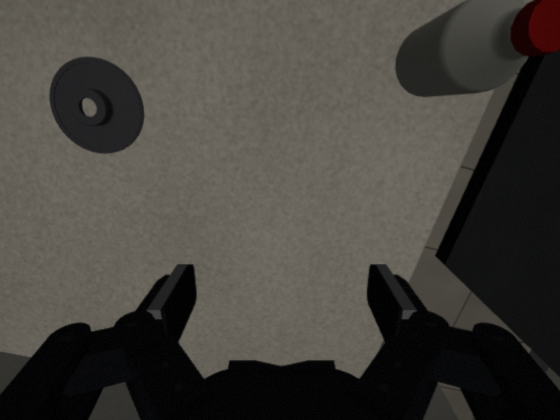

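The top view shows the centrifuge at (148,183), the rotor at (338,214) and the knob at (288,164). Lid-like discs are at (270,232), (207,273) and (149,301), and a fourth one, seen in the scene and wrist views, lies near the robot.

```bash
python3 - <<'E'
from h import *
im,c=load('top0.png')
g=cv2.cvtColor(im,cv2.COLOR_RGB2GRAY)
def fit(u,v,r,lo,hi,z,name,minpix=50):
    m=((g>=lo)&(g<=hi)).astype(np.uint8); mm=np.zeros_like(m); cv2.circle(mm,(u,v),r,1,-1); m&=mm
    m=cv2.morphologyEx(m,cv2.MORPH_CLOSE,np.ones((5,5)))
    cs,_=cv2.findContours(m,cv2.RETR_EXTERNAL,cv2.CHAIN_APPROX_NONE); k=max(cs,key=cv2.contourArea)
    e=cv2.fitEllipse(cv2.convexHull(k)); p=onz(c,*e[0],z)
    print(name,np.round(e[0],1),np.round(e[1],1),np.round(p,4),'dist',round(np.hypot(p[0],p[1]),3))
for u,v in [(270,232),(207,273),(149,301)]: 
    fit(u,v,27,0,95,0.003,'lid'); print(g[v-14,u-8:u+8:4], g[v-26,u])
fit(338,214,27,0,140,0.0,'rotor'); fit(288,164,10,0,70,0.015,'knob'); fit(141,182,45,0,110,0.12,'bowl')
for n,b,f in [('rotor',(300,175,380,255),8),('cen',(95,125,215,240),6),('kn',(260,140,320,190),10)]:
    cv2.imwrite(f'pics/c_{n}.png',cv2.resize(cv2.cvtColor(im[b[1]:b[3],b[0]:b[2]],cv2.COLOR_RGB2BGR),None,fx=f,fy=f,interpolation=cv2.INTER_CUBIC))
E
```

```text
lid [270.4 231.9] [38.8 39.2] [ 0.4561 -0.0802  0.003 ] dist 0.463
[86 92 88 90] 160
lid [207.5 276.4] [40.1 47.3] [0.342  0.0809 0.003 ] dist 0.351
[82 84 86 83] 155
lid [149.1 300.9] [40.5 42. ] [0.2803 0.2282 0.003 ] dist 0.361
[77 76 78 78] 158
rotor [336.6 214.7] [43.4 44.4] [ 0.5016 -0.2532  0.    ] dist 0.562
knob [287.4 164.6] [11.7 12. ] [ 0.6321 -0.1247  0.015 ] dist 0.644
bowl [147.8 180.6] [65.4 79.3] [0.5677 0.2124 0.12  ] dist 0.606
```

View pics/c_cen.png

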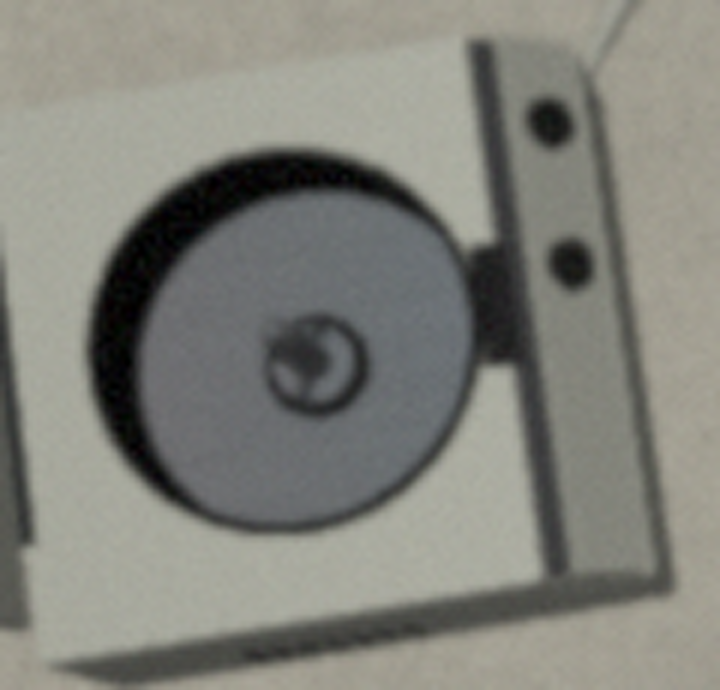

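View pics/c_rotor.png

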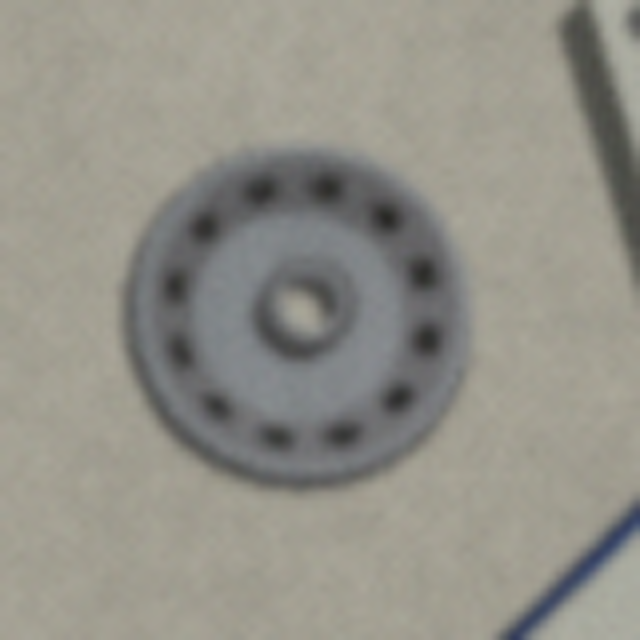

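arm_command(travel=[[0.05,0.035,0],[0.09,0.07,0],[0.13,0.1,0],[0.17,0.13,0],[0.21,0.16,-0.01],[0.25,0.19,-0.02],[0.285,0.22,-0.03],[0.32,0.245,-0.04]], dr=[[0,0,0],[0,0,0],[0,0,0],[0,0,0],[0,0,0],[0,0,0],[0,0,0],[0,0,0]], gripper=[0.06,0.05,0.05,0.05,0.05,0.05,0.05,0.05], squeeze=25)

```text
t: 0.95
eef_pos: [0.45, -0.2908, 0.1926]
orientation: [3.118, 0.387, -0.0]
wrist_force: [0.1, -1.1, 0.2]
grip_width: 0.0501
```

arm_command(travel=[[0.02,0.017,-0.01],[0.04,0.031,-0.02],[0.047,0.035,-0.03],[0.047,0.035,-0.03],[0.047,0.035,-0.03],[0.047,0.035,-0.03],[0.047,0.035,-0.03],[0.047,0.035,-0.03]], dr=[[0,0,0],[0,0,0],[0,0,0],[0,0,0],[0,0,0],[0,0,0],[0,0,0],[0,0,0]], gripper=[0.05,0.05,0.05,0.05,0.05,0.05,0.05,0.05])

```text
t: 1.75
eef_pos: [0.4954, -0.258, 0.1633]
orientation: [3.117, 0.385, 0.001]
wrist_force: [-0.1, 0.1, 0.2]
grip_width: 0.0497
```

```bash
python3 - <<'E'
from h import *
im,c=snap('wrist','w1.png');snap('top','top1.png'); s=state(); print(s['t'],s['eef_pos'],s['orientation'],s['qpos'],s['wrist_force'])
E
```

```text
1.85 [ 0.49560918 -0.25773812  0.16315137] [3.11751372e+00 3.85939016e-01 4.43228938e-04] [-6.91481291e-01  4.53074674e-01  1.38617840e+00  1.31854694e-05
  1.30194178e+00  6.32970773e-01] [ 0.31217732 -0.19892717  0.13796016]
```

View pics/w1.png

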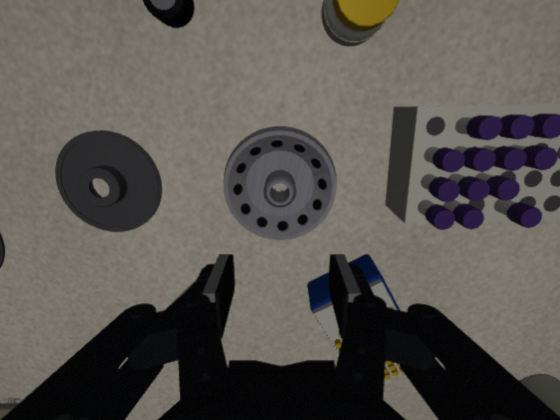

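View pics/top1.png

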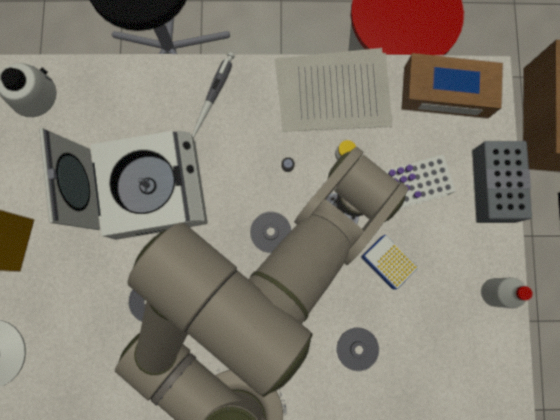

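The wrist view shows the rotor at (280,183) with its bore at (281,188), and the gripper aligned with it. The fourth disc, at (358,349) in the top view, is nearer the base, so the lid meant is the one at (270,232).

```bash
python3 - <<'E'
from h import *
im,c=load('w1.png')
b=(210,110,350,250)
cv2.imwrite('pics/c1.png',cv2.resize(cv2.cvtColor(im[b[1]:b[3],b[0]:b[2]],cv2.COLOR_RGB2BGR),None,fx=4,fy=4,interpolation=cv2.INTER_CUBIC))
def rt():
    E=np.array(c['extrinsics']); print(np.round(E,4))
rt()
print(onz(c,280.5,188,0.042), onz(c,280,183,0.02))
E
```

```text
[[ 2.446e-01  9.203e-01  3.053e-01  5.755e-01]
 [-9.696e-01  2.321e-01  7.730e-02 -2.386e-01]
 [ 3.000e-04 -3.150e-01  9.491e-01  3.061e-01]
 [ 0.000e+00  0.000e+00  0.000e+00  1.000e+00]]
[ 0.50774011 -0.25509616  0.042     ] [ 0.50688352 -0.25476191  0.02      ]
```

View pics/c1.png

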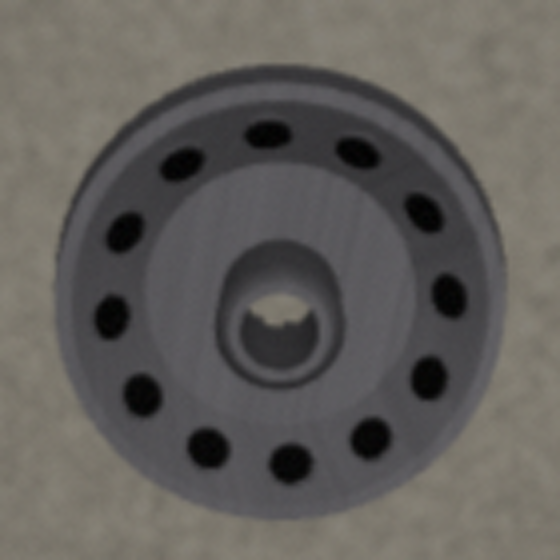

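```bash
python3 - <<'E'
from h import *
im,c=load('w1.png')
b=(262,165,300,210)
cr=cv2.resize(cv2.cvtColor(im[b[1]:b[3],b[0]:b[2]],cv2.COLOR_RGB2BGR),None,fx=14,fy=12,interpolation=cv2.INTER_CUBIC)
cv2.imwrite('pics/c2.png',cv2.convertScaleAbs(cr,alpha=1.5))
g=cv2.cvtColor(im,cv2.COLOR_RGB2GRAY)
def ell(m,z):
    m=m.astype(np.uint8)
    cs,_=cv2.findContours(m,cv2.RETR_EXTERNAL,cv2.CHAIN_APPROX_NONE);k=max(cs,key=cv2.contourArea);e=cv2.fitEllipse(k);print(e,onz(c,*e[0],z))
# holes
m=(g<28).astype(np.uint8);m[:,:215]=0;m[:,345:]=0;m[:120]=0;m[245:]=0
n,l,st,ce=cv2.connectedComponentsWithStats(m)
P=[]
for i in range(1,n):
    if st[i,4]>20:P.append(onz(c,*ce[i],0.028)); 
P=np.array(P);
(x,y),r=cv2.minEnclosingCircle(P[:,:2].astype(np.float32)); A=np.c_[2*P[:,:2],np.ones(len(P))]; s=np.linalg.lstsq(A,(P[:,:2]**2).sum(1),rcond=None)[0]
print('holes',len(P),s[:2],r); a=np.degrees(np.arctan2(P[:,1]-s[1],P[:,0]-s[0])); print(np.sort(a%30), np.sort(a))
print(onz(c,280,192,0.044))
E
```

```text
holes 12 [ 0.50552373 -0.2545975 ] 0.040577951818704605
[17.62544827 17.65065871 17.69326786 17.73314869 17.77006059 17.77373223
 17.88031749 17.88811269 17.92665523 17.93576127 18.05615685 18.06163939] [-161.94384315 -132.07334477 -102.34934129  -72.06423873  -42.22626777
  -12.26685131   17.88811269   47.62544827   77.77006059  107.88031749
  137.69326786  168.06163939]
[ 0.50451257 -0.25544448  0.044     ]
```

View pics/c2.png

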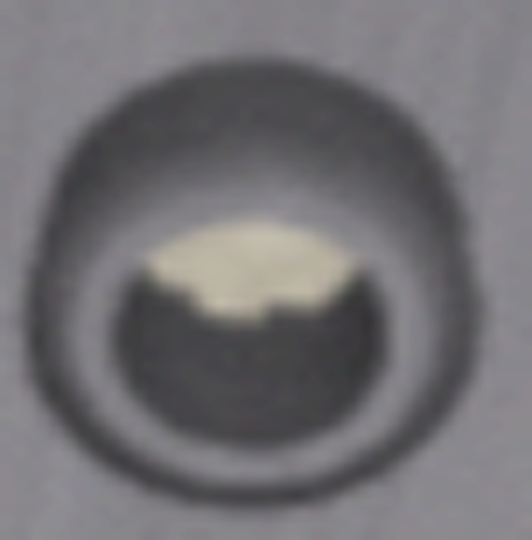

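```bash
python3 - <<'E'
from h import *
im,c=load('w1.png')
C=np.array([0.5055,-0.2546])
for u,v,z in [(275.9,189.5,0.003),(281.3,189.5,0.003),(278.6,191.4,0.006),(278.6,191.4,0.0)]:
    p=onz(c,u,v,z)[:2]-C; print(z,p*1000,np.degrees(np.arctan2(p[1],p[0])))
for a in range(0,360,10):
  pass
# predicted pixels of bore bottom at several angles and of slot edge
for a in [177.8-0,162.8,182.8,192.8,-162,198]:
    t=np.radians(a); print(a,proj(c,[C[0]+.009*np.cos(t),C[1]+.009*np.sin(t),0]),proj(c,[C[0]+.009*np.cos(t),C[1]+.009*np.sin(t),0.006]))
E
```

```text
0.003 [-10.50559192   1.33601174] 172.75251364381757
0.003 [-9.12535881 -4.13751322] -155.61006702003343
0.006 [-11.00278392  -1.72144744] -171.10784050140697
0.0 [-12.62148957  -2.07572246] -170.6607713417925
177.8 [277.20326459 187.63470602] [277.13135393 189.11071564]
162.8 [275.15804156 186.75989828] [275.04847055 188.22125465]
182.8 [277.9274253  187.80760087] [277.86882286 189.28650236]
192.8 [279.40735424 187.96719953] [279.37592648 189.44876823]
-162 [280.18189754 187.95086628] [280.16468632 189.43216069]
198 [280.18189754 187.95086628] [280.16468632 189.43216069]
```

```bash
python3 - <<'E'
from h import *
s=state(); print(s['t'],s['eef_pos'],np.round(s['qd'],4),s['orientation'])
E
```

```text
1.85 [ 0.49560918 -0.25773812  0.16315137] [ 0.0034  0.0024  0.0013  0.001  -0.0016  0.0033] [3.11751372e+00 3.85939016e-01 4.43228938e-04]
```

arm_command(travel=[[0,0,-0.02],[0.003,0,-0.04],[0.006,0.002,-0.06],[0.009,0.003,-0.08],[0.009,0.003,-0.08],[0.009,0.003,-0.08],[0.009,0.003,-0.08],[0.009,0.003,-0.08]], dr=[[0,0,0],[0,0,0],[0,0,0],[0,0,0],[0,0,0],[0,0,0],[0,0,0],[0,0,0]], gripper=[0.05,0.05,0.05,0.05,0.05,0.05,0.05,0.05])

```text
t: 2.65
eef_pos: [0.505, -0.2548, 0.084]
orientation: [3.116, 0.386, 0.002]
wrist_force: [-0.2, -0.4, -0.2]
grip_width: 0.0498
```

```bash
python3 - <<'E'
from h import *
s=state(); print(s['t'],s['eef_pos'],np.round(s['qd'],4),s['orientation'])
im,c=snap('wrist','w2.png')
b=(200,100,360,340)
cv2.imwrite('pics/c3.png',cv2.resize(cv2.cvtColor(im[b[1]:b[3],b[0]:b[2]],cv2.COLOR_RGB2BGR),None,fx=2.5,fy=2.5,interpolation=cv2.INTER_CUBIC))
E
```

```text
2.65 [ 0.50503115 -0.25479968  0.08399491] [ 0.0032  0.0015  0.0036 -0.0003 -0.0011  0.0001] [3.11636590e+00 3.86381851e-01 2.00790413e-03]
```

View pics/c3.png

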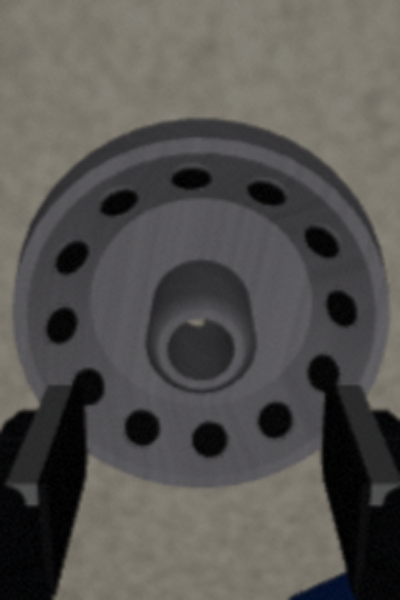

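The rotor hub at (281,237) sits between the open jaws. Descending and gripping.

arm_command(travel=[[0,0,-0.02],[0,0,-0.04],[0,0,-0.052],[0,0,-0.053],[0,0,-0.053],[0,0,-0.053],[0,0,-0.053],[0,0,-0.053]], dr=[[0,0,0],[0,0,0],[0,0,0],[0,0,0],[0,0,0],[0,0,0],[0,0,0],[0,0,0]], gripper=[0.05,0.05,0.05,0.05,0.02,0.02,0.02,0.02], squeeze=30)

```text
t: 3.5
eef_pos: [0.5051, -0.2547, 0.0309]
orientation: [3.117, 0.386, 0.002]
wrist_force: [-0.4, -0.1, 5.4]
grip_width: 0.0291
```

```bash
python3 - <<'E'
from h import *
s=state(); print(s['t'],s['eef_pos'],np.round(s['qd'],4),s['orientation'],s['grip_width'],s['wrist_force'])
im,c=snap('wrist','w3.png')
E
```

```text
3.5 [ 0.50510941 -0.25472215  0.03086204] [ 0.0002  0.0003 -0.0001  0.      0.0005  0.0002] [3.11657981e+00 3.86492387e-01 1.81601951e-03] 0.029076414326962494 [-0.37052506 -0.101313    5.42999272]
```

View pics/w3.png

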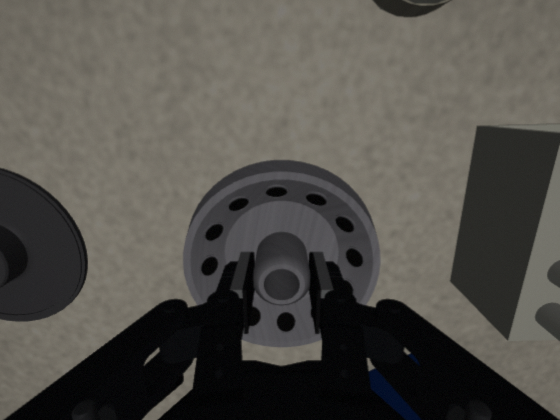

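Gripped, width 29 mm. Lifting and checking the hold.

arm_command(travel=[[0,0,0.01],[0,0,0.03],[0,0,0.06],[0,0,0.1],[0,0,0.14],[0,0,0.17],[0,0,0.18],[0,0,0.18]], dr=[[0,0,0],[0,0,0],[0,0,0],[0,0,0],[0,0,0],[0,0,0],[0,0,0],[0,0,0]], gripper=[0.02,0.02,0.02,0.02,0.02,0.02,0.02,0.02], squeeze=40)

```text
t: 4.35
eef_pos: [0.5048, -0.2545, 0.2105]
orientation: [3.117, 0.387, 0.002]
wrist_force: [-0.5, 0.0, -4.4]
grip_width: 0.0281
```

```bash
python3 - <<'E'
from h import *
s=state(); print(s['t'],s['eef_pos'],s['orientation'],s['grip_width'],s['wrist_force'],s['moment'])
im,c=snap('wrist','w4.png')
E
```

```text
4.35 [ 0.50481719 -0.25445486  0.21050777] [3.11667429e+00 3.86612082e-01 1.68226815e-03] 0.028118402926549133 [-0.45937337  0.0376983  -4.42071258] [ 0.0416774   0.00059261 -0.0001037 ]
```

View pics/w4.png

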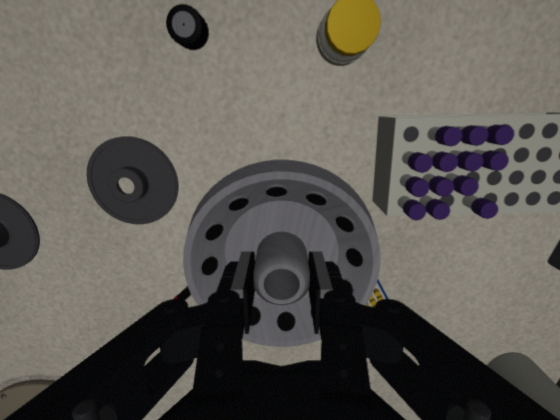

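```bash
cat >> h.py <<'E'
def holes(im,c,zr,box,th=28,mina=20,maxa=400):
    g=cv2.cvtColor(im,cv2.COLOR_RGB2GRAY); m=(g<th).astype(np.uint8); k=np.zeros_like(m); k[box[1]:box[3],box[0]:box[2]]=1; m&=k
    n,l,st,ce=cv2.connectedComponentsWithStats(m); P=[];U=[]
    for i in range(1,n):
        x,y,w,h,a=st[i]
        if mina<a<maxa and x>box[0] and y>box[1] and x+w<box[2] and y+h<box[3]: P.append(onz(c,*ce[i],zr)[:2]);U.append(ce[i])
    return np.array(P),np.array(U)
E
python3 - <<'E'
from h import *
im,c=load('top0.png')
print('seat~',onz(c,147.4,185.3,0.075))
from scipy.optimize import least_squares
for f,tz in [('w3.png',.0309),('w4.png',.2105)]:
    im,c=load(f); P,U=holes(im,c,tz-0.031+0.028,(190,170,375,300)); 
    keep=[i for i in range(len(U)) if U[i][1]<262 or U[i][0]>340]; P=P[keep];U=U[keep];print(U.round(1).tolist())
    r=least_squares(lambda q:np.hypot(P[:,0]-q[0],P[:,1]-q[1])-.0405,P.mean(0)).x
    print(r,np.degrees(np.arctan2(P[:,1]-r[1],P[:,0]-r[0]))%30)
E
```

```text
seat~ [0.56527065 0.2244081  0.075     ]
[[276.0, 191.7], [315.6, 199.1], [237.9, 204.1], [344.3, 224.0], [213.8, 231.9], [353.9, 257.4]]
[ 0.50655391 -0.25492261] [17.55491302 18.43083639 16.88806426 19.04492067 16.30507248 19.44503912]
[[276.1, 191.5], [315.7, 199.1], [238.1, 204.0], [344.2, 223.8], [213.8, 231.7], [353.9, 257.0]]
[ 0.50629321 -0.25468886] [17.47364656 18.342995   16.82777177 19.12461951 16.31248347 19.66983609]
```

arm_command(travel=[[-0.003,0.03,0],[-0.008,0.075,0],[-0.013,0.12,0],[-0.018,0.165,0],[-0.023,0.21,0],[-0.028,0.255,0],[-0.033,0.3,0],[-0.038,0.345,0]], dr=[[0,0,0],[0,0,0],[0,0,0],[0,0,0],[0,0,0],[0,0,0],[0,0,0],[0,0,0]], gripper=[0.02,0.02,0.02,0.02,0.02,0.02,0.02,0.02])

```text
t: 5.2
eef_pos: [0.4654, 0.0923, 0.2079]
orientation: [-3.117, -0.386, 0.006]
wrist_force: [1.2, -1.0, -4.1]
grip_width: 0.0282
```

arm_command(travel=[[-0.003,0.03,0],[-0.006,0.065,0.005],[-0.009,0.095,0.01],[-0.009,0.105,0.015],[-0.009,0.105,0.015],[-0.009,0.105,0.015],[-0.009,0.105,0.015],[-0.009,0.105,0.015]], dr=[[0,0,0],[0,0,0],[0,0,0],[0,0,0],[0,0,0],[0,0,0],[0,0,0],[0,0,0]], gripper=[0.02,0.02,0.02,0.02,0.02,0.02,0.02,0.02])

```text
t: 6.0
eef_pos: [0.4579, 0.1946, 0.2245]
orientation: [3.118, 0.384, -0.001]
wrist_force: [-0.4, 0.7, -3.5]
grip_width: 0.0279
```

```bash
python3 - <<'E'
from h import *
s=state(); print(s['t'],s['eef_pos'],s['orientation'],s['qpos'],s['grip_width'],s['wrist_force'])
im,c=snap('wrist','w5.png'); print(c['extrinsics'][:3,3])
E
```

```text
6.0 [0.45786254 0.19458047 0.2244907 ] [ 3.11779937e+00  3.84344290e-01 -1.29411134e-03] [ 1.63497706e-01  2.94545552e-01  1.44995281e+00 -1.61068120e-04
  1.39792538e+00  1.48901099e+00] 0.027884954953130956 [-0.37221307  0.67051948 -3.49707158]
[0.53806031 0.2139059  0.36719718]
```

View pics/w5.png

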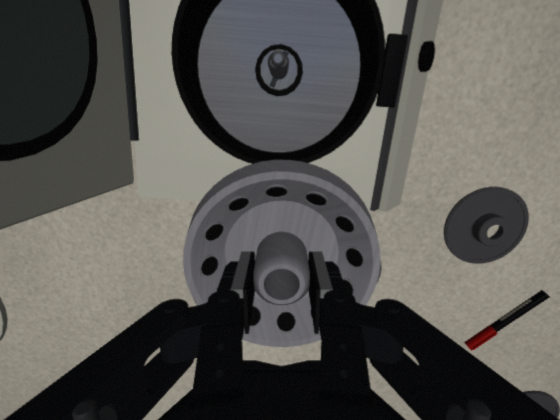

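```bash
python3 - <<'E'
from h import *
im,c=load('w5.png')
b=(248,38,308,103)
cr=cv2.resize(cv2.cvtColor(im[b[1]:b[3],b[0]:b[2]],cv2.COLOR_RGB2BGR),None,fx=9,fy=9,interpolation=cv2.INTER_CUBIC)
cv2.imwrite('pics/c5.png',cv2.convertScaleAbs(cr,alpha=1.4))
g=cv2.cvtColor(im,cv2.COLOR_RGB2GRAY)
# flange dark ring
sub=g[38:103,248:308]; 
m=(sub<65).astype(np.uint8)
cs,_=cv2.findContours(m,cv2.RETR_EXTERNAL,cv2.CHAIN_APPROX_NONE)
for k in sorted(cs,key=cv2.contourArea)[-3:]:
    if len(k)>5: e=cv2.fitEllipse(cv2.convexHull(k)); u=e[0][0]+248;v=e[0][1]+38; print((u,v),e[1],cv2.contourArea(k), onz(c,u,v,.075))
# bowl top edge circle
E
```

```text
(278.6093463897705, 69.72063446044922) (47.481971740722656, 51.9470329284668) 1879.5 [0.56798342 0.22389142 0.075     ]
```

View pics/c5.png

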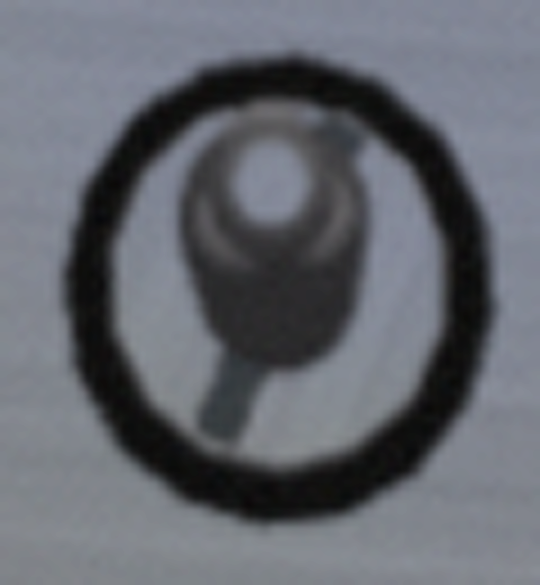

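```bash
python3 - <<'E'
from h import *
im,c=load('w5.png')
P=lambda x,y:(248+(x+.5)/9-.5,38+(y+.5)/9-.5)
a=onz(c,*P(219,425),.0795);b=onz(c,*P(343,140),.0795);print('pin',a,b,np.linalg.norm(a-b),(a+b)/2,np.degrees(np.arctan2(*(b-a)[1::-1])))
print('tip',onz(c,*P(269,180),.141))
g=cv2.cvtColor(im,cv2.COLOR_RGB2GRAY)
sub=g[38:103,248:308];m=(sub<50).astype(np.uint8)
cs,h=cv2.findContours(m,cv2.RETR_CCOMP,cv2.CHAIN_APPROX_NONE)
for k in cs:
    if cv2.contourArea(k)>100:
        e=cv2.fitEllipse(cv2.convexHull(k)); u=e[0][0]+248;v=e[0][1]+38; print((u,v),e[1],cv2.contourArea(k), onz(c,u,v,.075))
# free fit of holes
from scipy.optimize import least_squares
P_,U=holes(im,c,.2245-.031+.028,(190,170,375,300)); keep=[i for i in range(len(U)) if U[i][1]<262 or U[i][0]>340]; P_=P_[keep];print(len(P_))
def res(q):
    d=P_-q[:2]; an=np.arctan2(d[:,1],d[:,0]); k=np.round((an-q[3])/(np.pi/6)); t=q[3]+k*np.pi/6
    return np.r_[d[:,0]-q[2]*np.cos(t),d[:,1]-q[2]*np.sin(t)]
for z in (.2165,.2195,.2215):
    P_,U=holes(im,c,z,(190,170,375,300));P_=P_[keep]
    r=least_squares(res,[*(P_.mean(0)-[.015,0]),.0405,np.radians(17.8)]); q=r.x; print(z,q[:3],np.degrees(q[3])%30,np.abs(r.fun).max())
# tool axis
from scipy.spatial.transform import Rotation as R
print(R.from_rotvec([3.1178,.3843,-.0013]).as_matrix().round(4))
E
```

```text
pin [0.55414064 0.22657998 0.0795    ] [0.58176959 0.22099489 0.0795    ] 0.028187802760448463 [0.56795512 0.22378744 0.0795    ] -11.428143383452397
tip [0.56840827 0.22424214 0.141     ]
(276.1459674835205, 68.74451065063477) (20.238889694213867, 35.031131744384766) 262.5 [0.56822071 0.22621249 0.075     ]
(278.5334987640381, 69.74848365783691) (47.08662414550781, 51.16200256347656) 1832.0 [0.56794484 0.22395154 0.075     ]
(278.47469329833984, 69.0196475982666) (39.13938903808594, 42.266475677490234) 1252.5 [0.56850931 0.22414591 0.075     ]
6
0.2165 [0.45784994 0.19377162 0.04094763] 17.887614849556382 7.228408551063041e-05
0.2195 [0.45944672 0.19417245 0.04013246] 17.887614849261873 7.084509477702818e-05
0.2215 [0.46051125 0.19443966 0.03958902] 17.887614849324525 6.988576772909774e-05
[[ 9.701e-01  2.428e-01 -8.000e-04]
 [ 2.428e-01 -9.701e-01 -3.000e-04]
 [-8.000e-04  1.000e-04 -1.000e+00]]
```

```bash
python3 - <<'E'
from h import *
for f,b,s in [('w5.png',(245,225,320,315),8)]:
    im,c=load(f)
    cr=cv2.resize(cv2.cvtColor(im[b[1]:b[3],b[0]:b[2]],cv2.COLOR_RGB2BGR),None,fx=s,fy=s,interpolation=cv2.INTER_CUBIC)
    cv2.imwrite('pics/c6.png',cv2.convertScaleAbs(cr,alpha=1.8))
im,c=load('w5.png');b=(180,150,390,350)
cr=cv2.resize(cv2.cvtColor(im[b[1]:b[3],b[0]:b[2]],cv2.COLOR_RGB2BGR),None,fx=3.6,fy=3,interpolation=cv2.INTER_CUBIC)
cv2.imwrite('pics/c7.png',cv2.convertScaleAbs(cr,alpha=1.8))
E
```

```text
(no output)
```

View pics/c6.png

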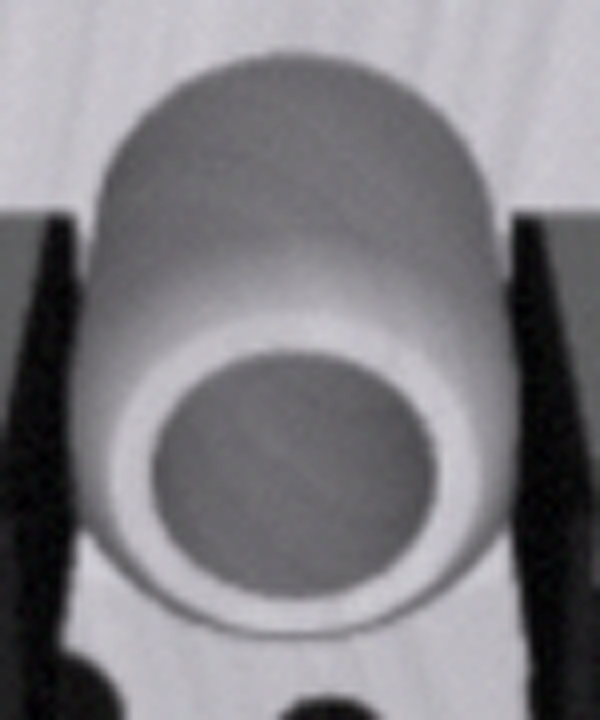

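View pics/c7.png

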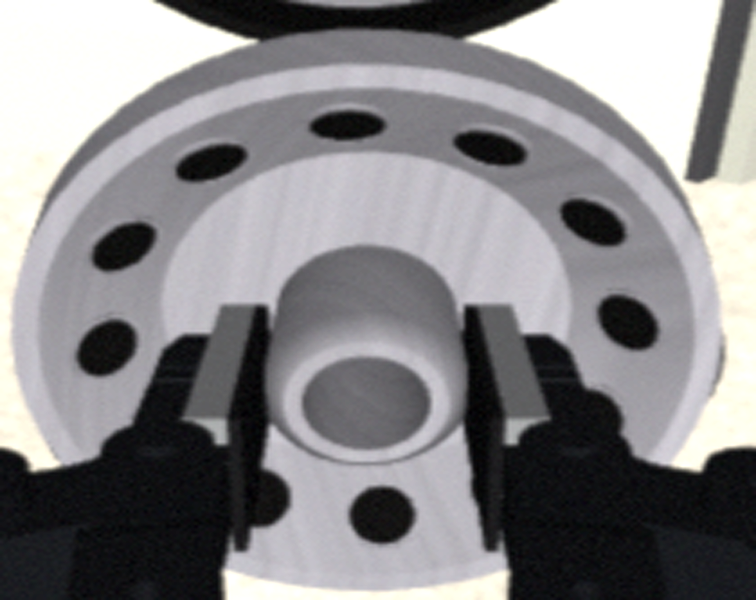

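```bash
python3 - <<'E'
from h import *
im,c=load('w5.png')
z=.2375
p=onz(c,281.3,283.8,z);print('bore',p)
P=lambda x,y:(245+(x+.5)/8-.5,225+(y+.5)/8-.5)
print('dia',np.linalg.norm(onz(c,*P(150,474),z)-onz(c,*P(438,474),z)),np.linalg.norm(onz(c,*P(294,350),z)-onz(c,*P(294,598),z)))
# rim inner/outer at z .028 : c7 left x=14, right 720 at y~315
Q=lambda x,y:(180+(x+.5)/3.6-.5,150+(y+.5)/3-.5)
E=c['extrinsics']
t=np.array([.45786,.19458])
d=p[:2]-t; R=np.array([[.9701,.2428],[.2428,-.9701]]); print('bore in tool',R.T@d*1000)
# same for w1 prediction: rotor center est by wrist at bench
E
```

```text
bore [0.45686368 0.19345608 0.2375    ]
dia 0.017957019119020083 0.017837810051600945
bore in tool [-1.23941653  0.84840995]
```

The wrist view puts the spindle at (278,69), about (0.568, 0.224). The pin runs at −11°, the rotor slots at about +3°, and the bore is held centred. I'll move over the spindle and turn −14°.

arm_command(travel=[[0.02,0.005,0],[0.045,0.012,0],[0.075,0.02,0],[0.1,0.028,0],[0.111,0.0305,0],[0.111,0.0305,-0.015],[0.111,0.0305,-0.035],[0.111,0.0305,-0.035]], dr=[[0,0,-0.3],[0,0,-0.7],[0,0,-1.1],[0,0,-1.5],[0,0,-1.79],[0,0,-1.79],[0,0,-1.79],[0,0,-1.79]], gripper=[0.02,0.02,0.02,0.02,0.02,0.02,0.02,0.02])

```text
t: 6.85
eef_pos: [0.5678, 0.2253, 0.1871]
orientation: [3.14, -0.006, -0.009]
wrist_force: [-0.2, -0.5, -3.1]
grip_width: 0.0283
```

```bash
python3 - <<'E'
from h import *
from scipy.spatial.transform import Rotation as R
s=state(); print(s['t'],s['eef_pos'],s['orientation'],s['grip_width'],s['wrist_force'],s['moment'],s['qpos'][5])
print(R.from_rotvec(s['orientation']).as_matrix().round(3))
im,c=snap('scene','s6.png')
b=(280,220,560,420)
cv2.imwrite('pics/c8.png',cv2.resize(cv2.cvtColor(im[b[1]:b[3],b[0]:b[2]],cv2.COLOR_RGB2BGR),None,fx=2.8,fy=2.8,interpolation=cv2.INTER_CUBIC))
E
```

```text
6.85 [0.56775418 0.22526707 0.18708473] [ 3.1404132  -0.00607516 -0.00906506] 0.028342241133834652 [-0.24281863 -0.52914215 -3.07783954] [ 0.0246292   0.01428377 -0.04646179] 1.7588501441393765
[[ 1.    -0.004 -0.006]
 [-0.004 -1.    -0.001]
 [-0.006  0.001 -1.   ]]
```

View pics/c8.png

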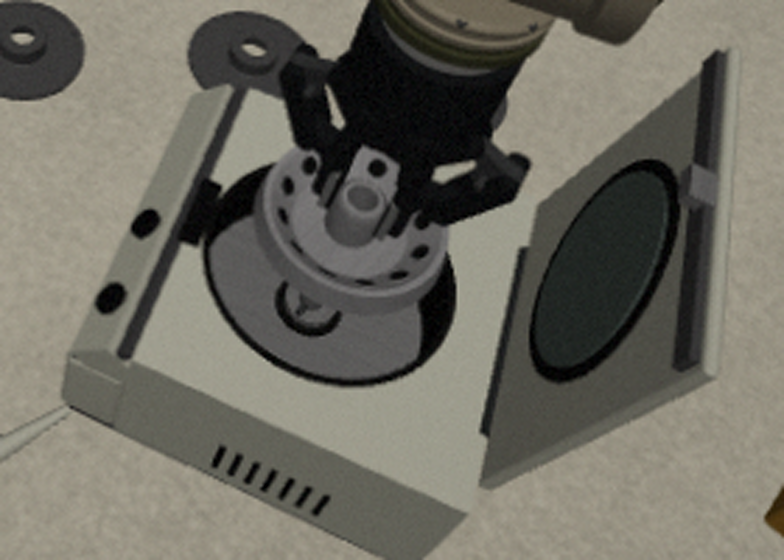

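arm_command(travel=[[0.001,0,0],[0.001,0,-0.008],[0.001,0,-0.016],[0.001,0,-0.024],[0.001,0,-0.03],[0.001,0,-0.03],[0.001,0,-0.03],[0.001,0,-0.03]], dr=[[0,0,0],[0,0,0],[0,0,0],[0,0,0],[0,0,0],[0,0,0],[0,0,0],[0,0,0]], gripper=[0.02,0.02,0.02,0.02,0.02,0.02,0.02,0.02])

```text
t: 7.7
eef_pos: [0.57, 0.2261, 0.1603]
orientation: [-3.141, 0.005, -0.001]
wrist_force: [-0.6, 0.2, -4.0]
grip_width: 0.0281
```

```bash
python3 - <<'E'
from h import *
s=state(); print(s['t'],s['eef_pos'],s['orientation'],s['grip_width'],s['wrist_force'],s['moment'])
im,c=snap('wrist','w7.png')
b=(230,200,340,340)
cv2.imwrite('pics/c9.png',cv2.convertScaleAbs(cv2.resize(cv2.cvtColor(im[b[1]:b[3],b[0]:b[2]],cv2.COLOR_RGB2BGR),None,fx=4,fy=4,interpolation=cv2.INTER_CUBIC),alpha=1.8))
E
```

```text
7.7 [0.56996153 0.2260894  0.16028021] [-3.14147845e+00  4.80486679e-03 -1.19962514e-03] 0.02811078365590198 [-0.64823012  0.22327572 -3.98257624] [ 0.01948858 -0.00278831 -0.03003891]
```

View pics/c9.png

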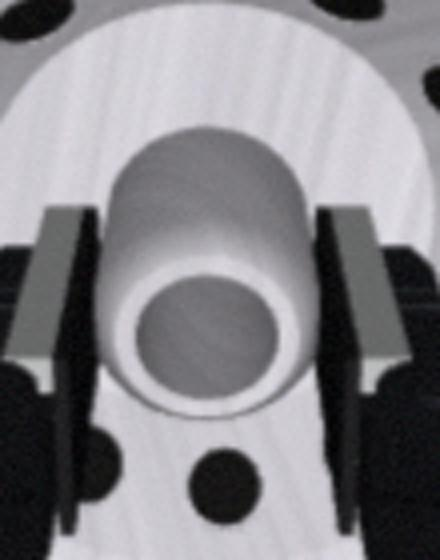

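arm_command(travel=[[-0.001,-0.001,0],[-0.001,-0.001,0],[-0.001,-0.001,-0.003],[-0.001,-0.001,-0.006],[-0.001,-0.001,-0.006],[-0.001,-0.001,-0.006],[-0.001,-0.001,-0.006],[-0.001,-0.001,-0.006]], dr=[[0,0,0],[0,0,0],[0,0,0],[0,0,0],[0,0,0],[0,0,0],[0,0,0],[0,0,0]], gripper=[0.02,0.02,0.02,0.02,0.02,0.02,0.02,0.02])

```text
t: 8.55
eef_pos: [0.5688, 0.225, 0.154]
orientation: [-3.142, 0.005, -0.0]
wrist_force: [-0.3, 1.0, -3.9]
grip_width: 0.0285
```

```bash
python3 - <<'E'
from h import *
s=state(); print(s['t'],s['eef_pos'],s['orientation'],s['grip_width'],s['wrist_force'],s['moment'])
im,c=snap('wrist','w8.png')
b=(230,200,340,340)
cv2.imwrite('pics/c9.png',cv2.convertScaleAbs(cv2.resize(cv2.cvtColor(im[b[1]:b[3],b[0]:b[2]],cv2.COLOR_RGB2BGR),None,fx=4,fy=4,interpolation=cv2.INTER_CUBIC),alpha=1.8))
E
```

```text
8.55 [0.56882547 0.22504288 0.15400018] [-3.14155259e+00  4.97734172e-03 -2.89784084e-04] 0.028523832233005784 [-0.28436874  1.04765962 -3.9488882 ] [0.0037253  0.01305425 0.01514009]
```

View pics/c9.png

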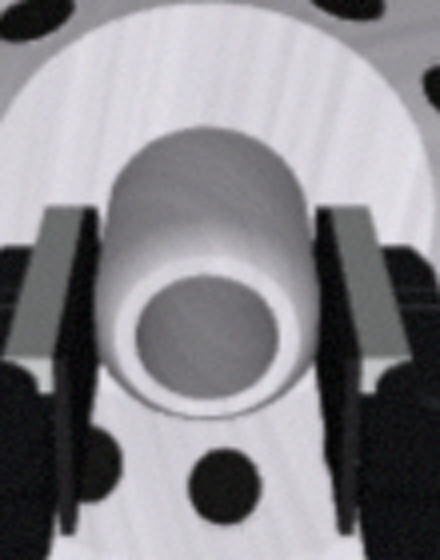

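arm_command(travel=[[0,0,-0.001],[0,0,-0.002],[0,0,-0.003],[0,0,-0.004],[0,0,-0.004],[0,0,-0.004],[0,0,-0.004],[0,0,-0.004]], dr=[[0,0,0],[0,0,0],[0,0,0],[0,0,0],[0,0,0],[0,0,0],[0,0,0],[0,0,0]], gripper=[0.02,0.02,0.02,0.02,0.02,0.02,0.02,0.02], squeeze=25)

```text
t: 9.4
eef_pos: [0.5688, 0.2251, 0.15]
orientation: [-3.142, 0.005, -0.0]
wrist_force: [-1.0, 0.2, -3.6]
grip_width: 0.0283
```

```bash
python3 - <<'E'
from h import *
s=state(); print(s['t'],s['eef_pos'],s['orientation'],s['grip_width'],s['wrist_force'],s['moment'])
E
```

```text
9.4 [0.56877508 0.22506069 0.14995534] [-3.14155190e+00  4.92778496e-03 -1.15641932e-04] 0.028314140439233564 [-1.02052623  0.22184803 -3.62296918] [-0.02032991  0.01607846 -0.02829181]
```

arm_command(travel=[[0,0,-0.001],[0,0,-0.0025],[0,0,-0.004],[0,0,-0.0055],[0,0,-0.007],[0,0,-0.0085],[0,0,-0.01],[0,0,-0.01]], dr=[[0,0,0],[0,0,0],[0,0,0],[0,0,0],[0,0,0],[0,0,0],[0,0,0],[0,0,0]], gripper=[0.02,0.02,0.02,0.02,0.02,0.02,0.02,0.02])

```text
t: 10.2
eef_pos: [0.5687, 0.225, 0.1396]
orientation: [3.141, -0.005, -0.001]
wrist_force: [0.1, -0.6, -4.0]
grip_width: 0.0283
```

arm_command(travel=[[0,0,-0.003],[0,0,-0.007],[0,0,-0.011],[0,0,-0.015],[0,0,-0.019],[0,0,-0.023],[0,0,-0.025],[0,0,-0.025]], dr=[[0,0,0],[0,0,0],[0,0,0],[0,0,0],[0,0,0],[0,0,0],[0,0,0],[0,0,0]], gripper=[0.02,0.02,0.02,0.02,0.02,0.02,0.02,0.02])

```text
t: 11.0
eef_pos: [0.5687, 0.225, 0.1145]
orientation: [3.141, -0.005, -0.001]
wrist_force: [-0.3, -0.3, -3.1]
grip_width: 0.0283
```

arm_command(travel=[[0,0,-0.001],[0,0,-0.002],[0,0,-0.003],[0,0,-0.004],[0,0,-0.0045],[0,0,-0.005],[0,0,-0.005],[0,0,-0.005]], dr=[[0,0,0],[0,0,0],[0,0,0],[0,0,0],[0,0,0],[0,0,0],[0,0,0],[0,0,0]], gripper=[0.02,0.02,0.02,0.02,0.02,0.02,0.02,0.02])

```text
t: 11.8
eef_pos: [0.5688, 0.225, 0.1099]
orientation: [3.142, -0.005, -0.0]
wrist_force: [0.6, 0.2, -4.4]
grip_width: 0.0285
```

arm_command(travel=[[0,0,-0.0005],[0,0,-0.0005],[0,0,-0.001],[0,0,-0.001],[0,0,-0.001],[0,0,-0.001],[0,0,-0.001],[0,0,-0.001]], dr=[[0,0,0],[0,0,0],[0,0,0],[0,0,0],[0,0,0],[0,0,0],[0,0,0],[0,0,0]], gripper=[0.02,0.02,0.02,0.02,0.02,0.02,0.02,0.02])

```text
t: 12.6
eef_pos: [0.5687, 0.225, 0.1089]
orientation: [3.142, -0.005, -0.0]
wrist_force: [-0.3, -0.7, -3.3]
grip_width: 0.0281
```

arm_command(travel=[[0,0,-0.0005],[0,0,-0.001],[0,0,-0.0015],[0,0,-0.002],[0,0,-0.002],[0,0,-0.002],[0,0,-0.002],[0,0,-0.002]], dr=[[0,0,0],[0,0,0],[0,0,0],[0,0,0],[0,0,0],[0,0,0],[0,0,0],[0,0,0]], gripper=[0.02,0.02,0.02,0.02,0.02,0.02,0.02,0.02])

```text
t: 13.4
eef_pos: [0.5687, 0.225, 0.1068]
orientation: [3.142, -0.005, -0.0]
wrist_force: [0.0, -0.7, -3.9]
grip_width: 0.0282
```

arm_command(travel=[[0,0,-0.0005],[0,0,-0.0005],[0,0,-0.001],[0,0,-0.001],[0,0,-0.001],[0,0,-0.001],[0,0,-0.001],[0,0,-0.001]], dr=[[0,0,0],[0,0,0],[0,0,0],[0,0,0],[0,0,0],[0,0,0],[0,0,0],[0,0,0]], gripper=[0.02,0.02,0.02,0.02,0.02,0.02,0.02,0.02])

```text
t: 14.2
eef_pos: [0.5688, 0.225, 0.106]
orientation: [3.142, -0.005, 0.0]
wrist_force: [-1.4, -1.2, -1.4]
grip_width: 0.0282
```

Contact force appears exactly at the home height (TCP 0.106, so underside 0.075). Releasing and rising.

arm_command(travel=[[0,0,0],[0,0,0],[0,0,0],[0,0,0.01],[0,0,0.03],[0,0,0.06],[0,0,0.09],[0,0,0.11]], dr=[[0,0,0],[0,0,0],[0,0,0],[0,0,0],[0,0,0],[0,0,0],[0,0,0],[0,0,0]], gripper=[0.044,0.044,0.044,0.044,0.044,0.044,0.055,0.055])

```text
t: 15.0
eef_pos: [0.5692, 0.2252, 0.2192]
orientation: [-3.141, 0.005, -0.006]
wrist_force: [-0.2, -0.3, -0.1]
grip_width: 0.0552
```

```bash
python3 - <<'E'
from h import *
s=state(); print(s['t'],s['eef_pos'],s['orientation'],s['grip_width'],s['wrist_force'],s['qpos'][5])
im,c=snap('wrist','w9.png')
E
```

```text
15.0 [0.56916796 0.2252351  0.21916701] [-3.14079923  0.00473911 -0.00559386] 0.05518369943800081 [-0.23817017 -0.31055261 -0.06451263] 1.7574173459447362
```

View pics/w9.png

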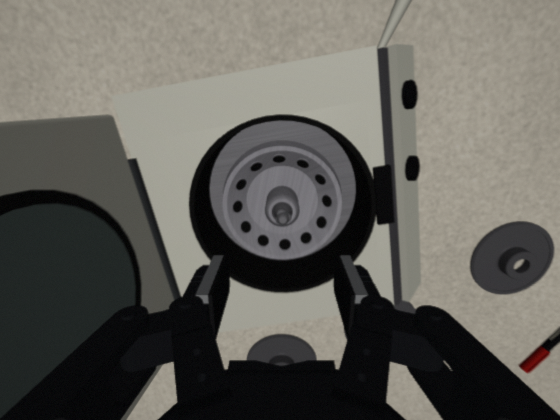

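The rotor sits centred with the spindle nose standing out of its bore at (281,210). Now to the lid, keeping the tool at the same yaw.

arm_command(travel=[[-0.012,-0.034,0],[-0.028,-0.078,0],[-0.044,-0.122,0],[-0.06,-0.166,-0.01],[-0.075,-0.21,-0.03],[-0.09,-0.253,-0.05],[-0.106,-0.294,-0.07],[-0.11,-0.306,-0.079]], dr=[[0,0,0],[0,0,0],[0,0,0],[0,0,0],[0,0,0],[0,0,0],[0,0,0],[0,0,0]], gripper=[0.055,0.055,0.055,0.055,0.055,0.055,0.055,0.055])

```text
t: 15.85
eef_pos: [0.457, -0.0836, 0.1359]
orientation: [-3.141, 0.01, 0.003]
wrist_force: [-0.4, 0.7, -0.0]
grip_width: 0.0552
```

arm_command(travel=[[0,0,0],[0,0,0],[0,0,0],[0,0,0],[0,0,0],[0,0,0],[0,0,0],[0,0,0]], dr=[[0,0,0],[0,0,0],[0,0,0],[0,0,0],[0,0,0],[0,0,0],[0,0,0],[0,0,0]], gripper=[0.055,0.055,0.055,0.055,0.055,0.055,0.055,0.055])

```text
t: 16.65
eef_pos: [0.4588, -0.0809, 0.1369]
orientation: [-3.142, 0.005, -0.0]
wrist_force: [-0.9, 0.9, 1.2]
grip_width: 0.0552
```

```bash
python3 - <<'E'
from h import *
s=state(); print(s['t'],s['eef_pos'],s['orientation'],s['grip_width'],s['wrist_force'],s['qpos'][5])
im,c=snap('wrist','w10.png')
g=cv2.cvtColor(im,cv2.COLOR_RGB2GRAY)
print(g[100:240:10,281])
E
```

```text
16.65 [ 0.45878485 -0.08088809  0.13692008] [-3.14156424e+00  4.74900469e-03 -7.13822129e-06] 0.05518381559510911 [-0.88920055  0.92315765  1.15150405] 1.1443033052780835
[110 113 111 117  73  45  45  44  22  43 115 110  42  42]
```

View pics/w10.png

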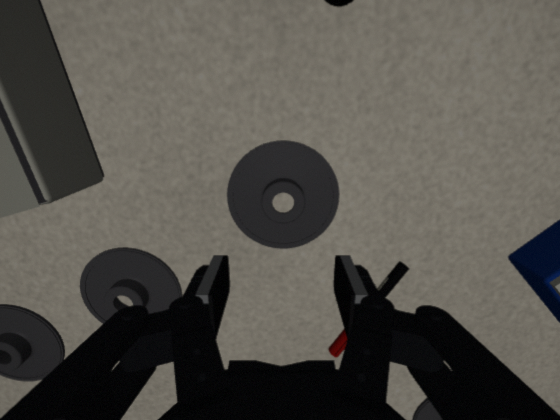

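```bash
python3 - <<'E'
from h import *
im,c=load('w10.png');g=cv2.cvtColor(im,cv2.COLOR_RGB2GRAY)
m=(cv2.GaussianBlur(g,(3,3),0)<80).astype(np.uint8);n,l=cv2.connectedComponents(m);k=(l==l[165,281]).astype(np.uint8)
cs,_=cv2.findContours(k,cv2.RETR_CCOMP,cv2.CHAIN_APPROX_NONE)
for q in cs:
    a=cv2.contourArea(q)
    if a>100:
        e=cv2.fitEllipse(q);print(e,onz(c,*e[0],.003 if a>3000 else .02))
x0=int(283-30);b=(248,165,318,240)
cv2.imwrite('pics/c10.png',cv2.convertScaleAbs(cv2.resize(cv2.cvtColor(im[b[1]:b[3],b[0]:b[2]],cv2.COLOR_RGB2BGR),None,fx=8,fy=8,interpolation=cv2.INTER_CUBIC),alpha=2.5))
E
```

```text
((282.5746154785156, 194.2006072998047), (107.21448516845703, 111.20211791992188), 88.79389953613281) [ 0.46203059 -0.08261243  0.003     ]
((282.81402587890625, 202.08358764648438), (20.20170783996582, 22.702800750732422), 86.87635803222656) [ 0.45946142 -0.08276202  0.02      ]
```

View pics/c10.png

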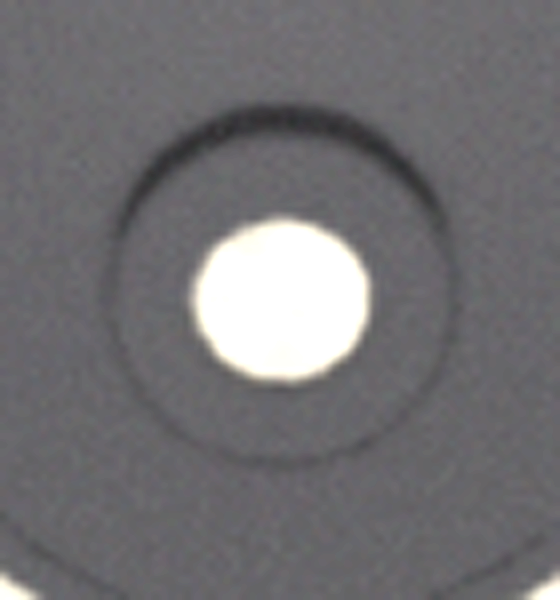

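The lid's hole is at (283,202), which gives a centre of about (0.4595, −0.082). Descending to grip its crown.

arm_command(travel=[[0.001,-0.001,-0.035],[0.001,-0.001,-0.075],[0.001,-0.001,-0.11],[0.001,-0.001,-0.127],[0.001,-0.001,-0.132],[0.001,-0.001,-0.132],[0.001,-0.001,-0.132],[0.001,-0.001,-0.132]], dr=[[0,0,0],[0,0,0],[0,0,0],[0,0,0],[0,0,0],[0,0,0],[0,0,0],[0,0,0]], gripper=[0.055,0.055,0.055,0.055,0.055,0.055,0.055,0.055])

```text
t: 17.5
eef_pos: [0.4603, -0.0822, 0.0059]
orientation: [3.141, -0.005, 0.003]
wrist_force: [0.0, 0.7, -0.5]
grip_width: 0.0549
```

arm_command(travel=[[0,0,0],[0,0,0],[0,0,0],[0,0,0],[0,0,0.01],[0,0,0.05],[0,0,0.1],[0,0,0.15]], dr=[[0,0,0],[0,0,0],[0,0,0],[0,0,0],[0,0,0],[0,0,0],[0,0,0],[0,0,0]], gripper=[0.03,0.03,0.03,0.03,0.03,0.03,0.03,0.03])

```text
t: 18.3
eef_pos: [0.4591, -0.0816, 0.1573]
orientation: [-3.141, 0.005, 0.001]
wrist_force: [1.1, -0.5, -1.1]
grip_width: 0.0392
```

arm_command(travel=[[0,0,0.04],[0.015,0.03,0.06],[0.03,0.07,0.065],[0.035,0.1,0.065],[0.035,0.1,0.065],[0.035,0.1,0.065],[0.035,0.1,0.065],[0.035,0.1,0.065]], dr=[[0,0,0],[0,0,0],[0,0,0],[0,0,0],[0,0,0],[0,0,0],[0,0,0],[0,0,0]], gripper=[0.03,0.03,0.03,0.03,0.03,0.03,0.03,0.03])

```text
t: 19.1
eef_pos: [0.4946, 0.0172, 0.22]
orientation: [3.141, -0.007, -0.0]
wrist_force: [0.3, -0.2, -0.5]
grip_width: 0.0392
```

```bash
python3 - <<'E'
from h import *
s=state(); print(s['t'],s['eef_pos'],s['orientation'],s['grip_width'],s['wrist_force'],s['qpos'][5])
im,c=snap('wrist','w11.png')
E
```

```text
19.1 [0.49456843 0.01717597 0.21997148] [ 3.14147570e+00 -7.09230135e-03 -3.40490536e-04] 0.03922577481885332 [ 0.34305329 -0.18078312 -0.51678473] 1.3704086541980365
```

View pics/w11.png

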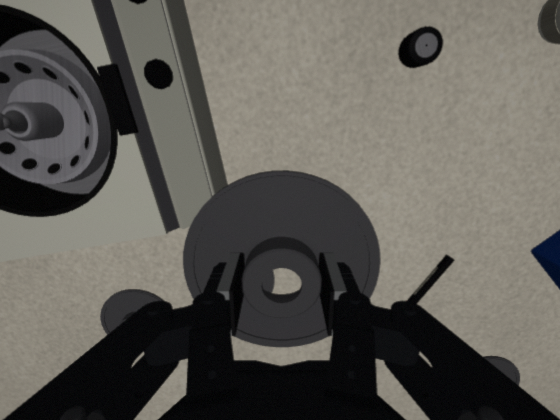

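```bash
python3 - <<'E'
from h import *
im,c=load('w11.png')
b=(235,225,330,325)
cv2.imwrite('pics/c11.png',cv2.convertScaleAbs(cv2.resize(cv2.cvtColor(im[b[1]:b[3],b[0]:b[2]],cv2.COLOR_RGB2BGR),None,fx=6,fy=6,interpolation=cv2.INTER_CUBIC),alpha=3))
E
```

```text
(no output)
```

View pics/c11.png

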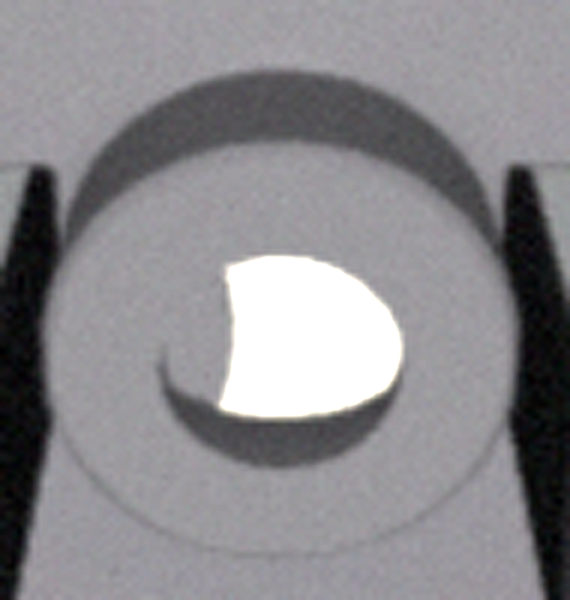

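```bash
python3 - <<'E'
from h import *
im,c=load('w11.png')
p=onz(c,281.6,284.6,.2345);print(p,p[:2]-[.49457,.01718])
P=lambda x,y:(235+(x+.5)/6-.5,225+(y+.5)/6-.5)
print(np.linalg.norm(onz(c,*P(160,360),.2345)-onz(c,*P(404,360),.2345)))
# spindle from w9 yaw 0: tip
im,c=load('w9.png')
b=(255,180,310,235)
cv2.imwrite('pics/c12.png',cv2.convertScaleAbs(cv2.resize(cv2.cvtColor(im[b[1]:b[3],b[0]:b[2]],cv2.COLOR_RGB2BGR),None,fx=10,fy=10,interpolation=cv2.INTER_CUBIC),alpha=1.6))
E
```

```text
[0.49399336 0.01650573 0.2345    ] [-0.00057664 -0.00067427]
0.020067268158664366
```

View pics/c12.png

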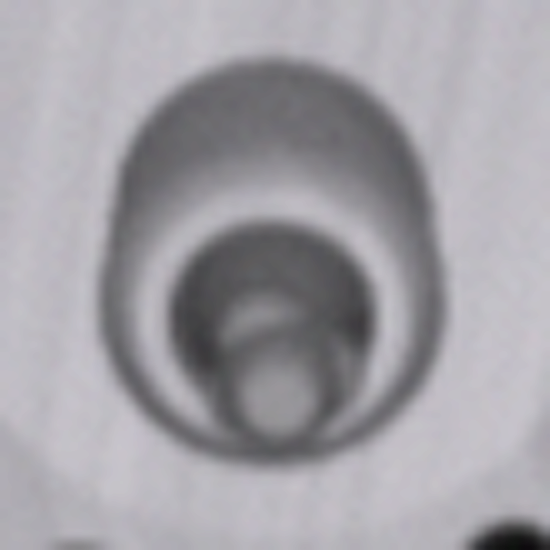

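```bash
python3 - <<'E'
from h import *
im,c=load('w9.png')
print('tip',onz(c,282.35,219.55,.141),'bore',onz(c,255+27.45-.5,180+32.2-.5,.119))
E
```

```text
tip [0.56790702 0.22393853 0.141     ] bore [0.56682076 0.22422907 0.119     ]
```

arm_command(travel=[[0.012,0.035,0],[0.028,0.08,0],[0.044,0.125,0],[0.06,0.168,0],[0.071,0.2,0],[0.074,0.2075,0],[0.074,0.2075,0],[0.074,0.2075,0]], dr=[[0,0,0],[0,0,0],[0,0,0],[0,0,0],[0,0,0],[0,0,0],[0,0,0],[0,0,0]], gripper=[0.03,0.03,0.03,0.03,0.03,0.03,0.03,0.03])

```text
t: 19.95
eef_pos: [0.5687, 0.2243, 0.2199]
orientation: [3.141, -0.007, -0.001]
wrist_force: [0.4, 0.3, -1.4]
grip_width: 0.0393
```

arm_command(travel=[[0,0,0],[0,0,-0.01],[0,0,-0.025],[0,0,-0.04],[0,0,-0.052],[0,0,-0.055],[0,0,-0.055],[0,0,-0.055]], dr=[[0,0,0],[0,0,0],[0,0,0],[0,0,0],[0,0,0],[0,0,0],[0,0,0],[0,0,0]], gripper=[0.03,0.03,0.03,0.03,0.03,0.03,0.03,0.03])

```text
t: 20.75
eef_pos: [0.5691, 0.2255, 0.1655]
orientation: [-3.141, 0.005, -0.002]
wrist_force: [0.5, 0.1, -0.5]
grip_width: 0.0395
```

```bash
python3 - <<'E'
from h import *
s=state(); print(s['t'],s['eef_pos'],s['orientation'],s['grip_width'],s['wrist_force'])
im,c=snap('wrist','w13.png')
b=(235,225,330,325)
cv2.imwrite('pics/c13.png',cv2.convertScaleAbs(cv2.resize(cv2.cvtColor(im[b[1]:b[3],b[0]:b[2]],cv2.COLOR_RGB2BGR),None,fx=6,fy=6,interpolation=cv2.INTER_CUBIC),alpha=3))
E
```

```text
20.75 [0.56906577 0.22552101 0.16553675] [-3.14132808e+00  5.11225396e-03 -1.82287631e-03] 0.039531160431253924 [ 0.5402174   0.06314334 -0.4709476 ]
```

View pics/c13.png

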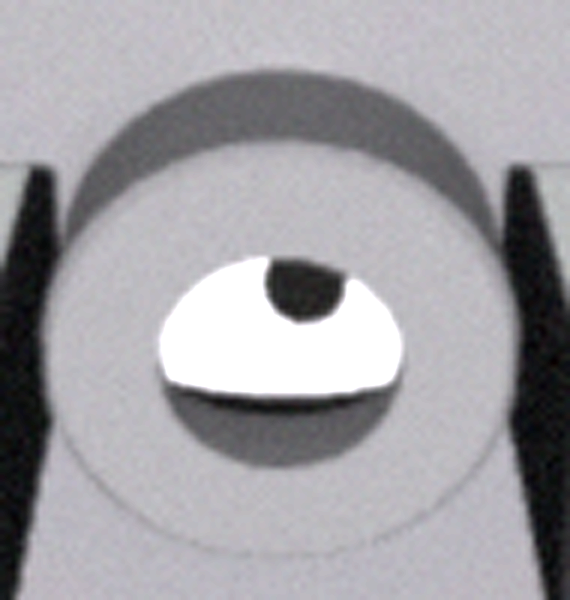

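arm_command(travel=[[-0.0005,-0.001,0],[-0.0005,-0.001,-0.008],[-0.0005,-0.001,-0.016],[-0.0005,-0.001,-0.024],[-0.0005,-0.001,-0.032],[-0.0005,-0.001,-0.037],[-0.0005,-0.001,-0.037],[-0.0005,-0.001,-0.037]], dr=[[0,0,0],[0,0,0],[0,0,0],[0,0,0],[0,0,0],[0,0,0],[0,0,0],[0,0,0]], gripper=[0.03,0.03,0.03,0.03,0.03,0.03,0.03,0.03])

```text
t: 21.6
eef_pos: [0.5684, 0.2246, 0.1279]
orientation: [-3.142, 0.005, -0.0]
wrist_force: [-0.8, -0.4, -0.5]
grip_width: 0.0394
```

```bash
python3 - <<'E'
from h import *
s=state(); print(s['t'],s['eef_pos'],s['orientation'],s['grip_width'],s['wrist_force'])
im,c=snap('wrist','w14.png')
b=(235,225,330,325)
cv2.imwrite('pics/c14.png',cv2.convertScaleAbs(cv2.resize(cv2.cvtColor(im[b[1]:b[3],b[0]:b[2]],cv2.COLOR_RGB2BGR),None,fx=6,fy=6,interpolation=cv2.INTER_CUBIC),alpha=2))
E
```

```text
21.6 [0.56836404 0.22457181 0.12794859] [-3.14156751e+00  4.92148360e-03 -1.62144913e-04] 0.0393519392157846 [-0.80959907 -0.36012788 -0.51412607]
```

View pics/c14.png

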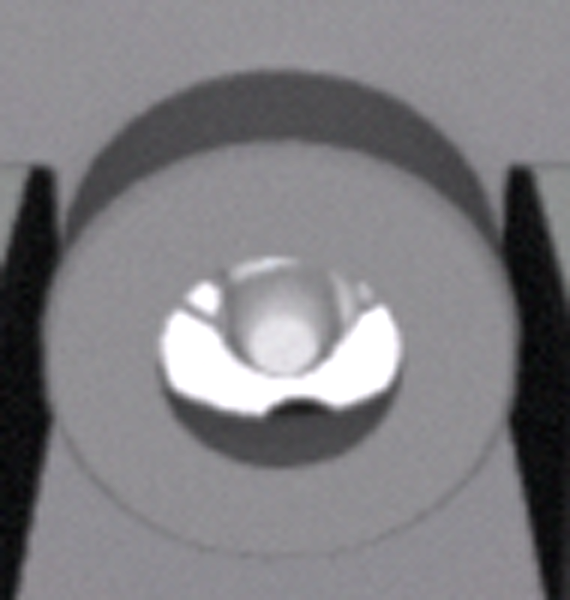

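The nose tip shows centred in the lid's hole at (282,283). Descending on.

arm_command(travel=[[0.0005,0,-0.003],[0.0005,0,-0.006],[0.0005,0,-0.009],[0.0005,0,-0.012],[0.0005,0,-0.015],[0.0005,0,-0.0175],[0.0005,0,-0.0175],[0.0005,0,-0.0175]], dr=[[0,0,0],[0,0,0],[0,0,0],[0,0,0],[0,0,0],[0,0,0],[0,0,0],[0,0,0]], gripper=[0.03,0.03,0.03,0.03,0.03,0.03,0.03,0.03])

```text
t: 22.45
eef_pos: [0.5688, 0.2246, 0.1104]
orientation: [3.142, -0.005, -0.0]
wrist_force: [0.6, -0.1, -0.5]
grip_width: 0.0391
```

arm_command(travel=[[0,0,-0.0005],[0,0,-0.001],[0,0,-0.0015],[0,0,-0.0015],[0,0,-0.0015],[0,0,-0.0015],[0,0,-0.0015],[0,0,-0.0015]], dr=[[0,0,0],[0,0,0],[0,0,0],[0,0,0],[0,0,0],[0,0,0],[0,0,0],[0,0,0]], gripper=[0.03,0.03,0.03,0.03,0.03,0.03,0.03,0.03])

```text
t: 23.25
eef_pos: [0.5688, 0.2246, 0.1089]
orientation: [-3.142, 0.005, -0.0]
wrist_force: [1.1, -0.2, -0.9]
grip_width: 0.0393
```

arm_command(travel=[[0,0,-0.0005],[0,0,-0.0008],[0,0,-0.0008],[0,0,-0.0008],[0,0,-0.0008],[0,0,-0.0008],[0,0,-0.0008],[0,0,-0.0008]], dr=[[0,0,0],[0,0,0],[0,0,0],[0,0,0],[0,0,0],[0,0,0],[0,0,0],[0,0,0]], gripper=[0.03,0.03,0.03,0.03,0.03,0.03,0.03,0.03])

```text
t: 24.05
eef_pos: [0.5689, 0.2245, 0.1085]
orientation: [-3.142, 0.005, -0.001]
wrist_force: [-2.5, 0.2, 5.2]
grip_width: 0.0393
```

Contact at 5 N: the lid is on the rotor. Releasing and looking.

arm_command(travel=[[0,0,0],[0,0,0],[0,0,0],[0,0,0.01],[0,0,0.03],[0,0,0.06],[0,0,0.09],[0,0,0.11]], dr=[[0,0,0],[0,0,0],[0,0,0],[0,0,0],[0,0,0],[0,0,0],[0,0,0],[0,0,0]], gripper=[0.054,0.054,0.054,0.054,0.054,0.054,0.054,0.054])

```text
t: 24.85
eef_pos: [0.5691, 0.2247, 0.2212]
orientation: [-3.141, 0.005, -0.005]
wrist_force: [0.3, 0.1, -0.1]
grip_width: 0.054
```

```bash
python3 - <<'E'
from h import *
s=state(); print(s['t'],s['eef_pos'],s['orientation'],s['grip_width'],s['wrist_force'])
im,c=snap('wrist','w15.png')
b=(220,140,345,270)
cv2.imwrite('pics/c15.png',cv2.convertScaleAbs(cv2.resize(cv2.cvtColor(im[b[1]:b[3],b[0]:b[2]],cv2.COLOR_RGB2BGR),None,fx=4.5,fy=4.5,interpolation=cv2.INTER_CUBIC),alpha=2))
E
```

```text
24.85 [0.56912961 0.22465289 0.22118921] [-3.14093835  0.00476029 -0.00506175] 0.053995607828744435 [ 0.32500435  0.06857313 -0.09354406]
```

View pics/c15.png

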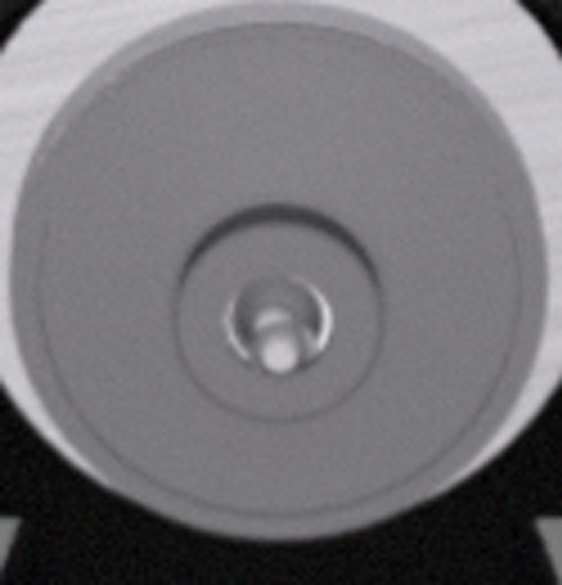

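arm_command(travel=[[0.006,-0.034,0],[0.014,-0.078,0],[0.022,-0.122,0],[0.03,-0.166,0],[0.038,-0.21,-0.01],[0.047,-0.254,-0.03],[0.056,-0.298,-0.05],[0.064,-0.34,-0.068]], dr=[[0,0,0],[0,0,0],[0,0,0],[0,0,0],[0,0,0],[0,0,0],[0,0,0],[0,0,0]], gripper=[0.054,0.054,0.054,0.054,0.054,0.054,0.054,0.054])

```text
t: 25.7
eef_pos: [0.6328, -0.1174, 0.1493]
orientation: [-3.142, 0.005, 0.0]
wrist_force: [1.7, 0.3, 0.8]
grip_width: 0.0538
```

arm_command(travel=[[0.002,-0.01,-0.003],[0.002,-0.01,-0.003],[0.002,-0.01,-0.003],[0.002,-0.01,-0.003],[0.002,-0.01,-0.003],[0.002,-0.01,-0.003],[0.002,-0.01,-0.003],[0.002,-0.01,-0.003]], dr=[[0,0,0],[0,0,0],[0,0,0],[0,0,0],[0,0,0],[0,0,0],[0,0,0],[0,0,0]], gripper=[0.054,0.054,0.054,0.054,0.054,0.054,0.054,0.054])

```text
t: 26.5
eef_pos: [0.6348, -0.1252, 0.1472]
orientation: [3.142, -0.004, 0.0]
wrist_force: [-0.6, 0.1, -0.5]
grip_width: 0.054
```

```bash
python3 - <<'E'
from h import *
im,c=load('w15.png'); print('tip',onz(c,281.8,217.8,.141))
s=state(); print(s['t'],s['eef_pos'],s['orientation'],s['grip_width'],s['wrist_force'],s['qpos'])
im,c=snap('wrist','w16.png')
b=(240,150,330,250)
cv2.imwrite('pics/c16.png',cv2.convertScaleAbs(cv2.resize(cv2.cvtColor(im[b[1]:b[3],b[0]:b[2]],cv2.COLOR_RGB2BGR),None,fx=6,fy=6,interpolation=cv2.INTER_CUBIC),alpha=2))
E
```

```text
tip [0.56857607 0.22380249 0.141     ]
26.5 [ 0.63477452 -0.1252065   0.14722777] [ 3.14155452e+00 -4.41138802e-03  1.71847967e-04] 0.05404156994745051 [-0.56811161  0.07960519 -0.45587111] [-3.77368207e-01  6.14327429e-01  1.13686715e+00  7.71057056e-06
  1.39028346e+00  1.19623515e+00]
```

View pics/w16.png

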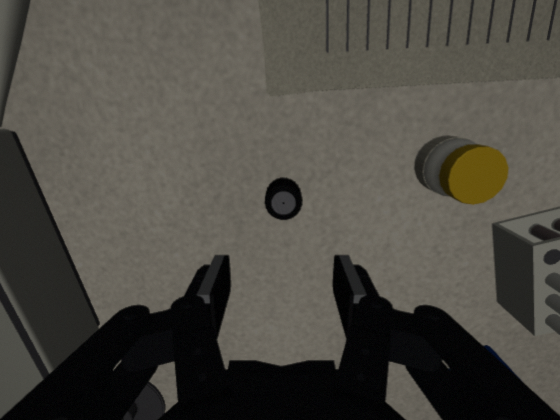

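View pics/c16.png

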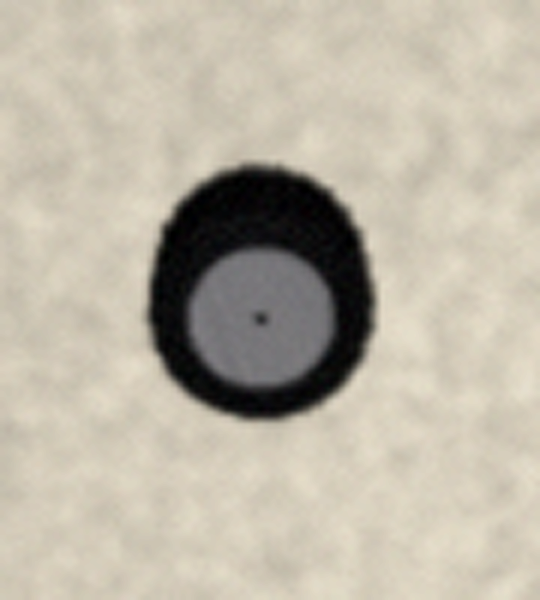

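```bash
python3 - <<'E'
from h import *
im,c=load('w16.png'); print(onz(c,283.1,202.6,.03))
E
```

```text
[ 0.63486861 -0.1273621   0.03      ]
```

arm_command(travel=[[0.0005,-0.001,-0.035],[0.0005,-0.001,-0.075],[0.0005,-0.001,-0.11],[0.0005,-0.001,-0.132],[0.0005,-0.001,-0.137],[0.0005,-0.001,-0.137],[0.0005,-0.001,-0.137],[0.0005,-0.001,-0.137]], dr=[[0,0,0],[0,0,0],[0,0,0],[0,0,0],[0,0,0],[0,0,0],[0,0,0],[0,0,0]], gripper=[0.054,0.054,0.054,0.054,0.054,0.054,0.054,0.054], squeeze=45)

```text
t: 27.35
eef_pos: [0.636, -0.1267, 0.0117]
orientation: [3.141, -0.005, 0.004]
wrist_force: [-0.1, 0.8, 1.1]
grip_width: 0.054
```

arm_command(travel=[[0,0,0],[0,0,0],[0,0,0],[0,0,0],[0,0,0],[0,0,0.01],[0,0,0.03],[0,0,0.07]], dr=[[0,0,0],[0,0,0],[0,0,0],[0,0,0],[0,0,0],[0,0,0],[0,0,0],[0,0,0]], gripper=[0.025,0.025,0.025,0.025,0.025,0.025,0.025,0.025])

```text
t: 28.15
eef_pos: [0.6339, -0.126, 0.0789]
orientation: [-3.139, 0.005, 0.008]
wrist_force: [0.8, -0.4, -0.1]
grip_width: 0.0324
```

```bash
python3 - <<'E'
from h import *
s=state(); print(s['t'],s['eef_pos'],s['orientation'],s['grip_width'],s['wrist_force'])
im,c=snap('wrist','w17.png')
b=(235,235,330,325)
cv2.imwrite('pics/c17.png',cv2.convertScaleAbs(cv2.resize(cv2.cvtColor(im[b[1]:b[3],b[0]:b[2]],cv2.COLOR_RGB2BGR),None,fx=6,fy=6,interpolation=cv2.INTER_CUBIC),alpha=2))
E
```

```text
28.15 [ 0.63390613 -0.12597588  0.07890013] [-3.13947007  0.00511162  0.00816101] 0.03235908082720251 [ 0.76926277 -0.36449305 -0.13292151]
```

View pics/c17.png

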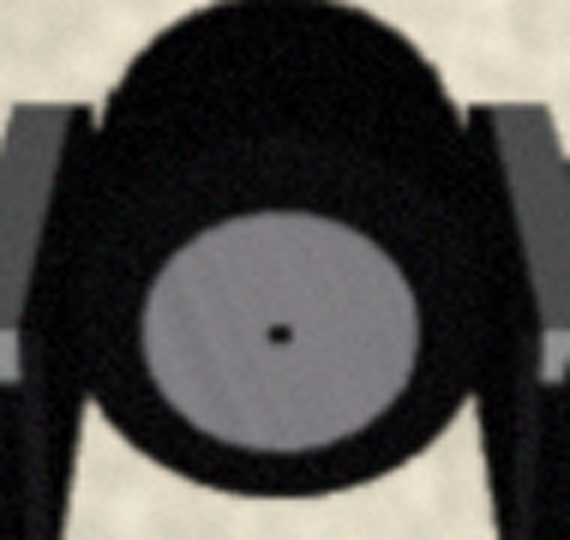

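arm_command(travel=[[0,0.005,0.045],[-0.004,0.02,0.09],[-0.012,0.05,0.125],[-0.02,0.095,0.14],[-0.028,0.14,0.141],[-0.036,0.185,0.141],[-0.044,0.23,0.141],[-0.052,0.275,0.141]], dr=[[0,0,0],[0,0,0],[0,0,0],[0,0,0],[0,0,0],[0,0,0],[0,0,0],[0,0,0]], gripper=[0.025,0.025,0.025,0.025,0.025,0.025,0.025,0.025])

```text
t: 29.0
eef_pos: [0.5826, 0.1503, 0.2219]
orientation: [-3.141, 0.005, -0.002]
wrist_force: [0.4, 0.3, -1.3]
grip_width: 0.0322
```

arm_command(travel=[[-0.007,0.035,0],[-0.013,0.068,0],[-0.014,0.076,0],[-0.014,0.076,0],[-0.014,0.076,0],[-0.014,0.076,0],[-0.014,0.076,0],[-0.014,0.076,0]], dr=[[0,0,0],[0,0,0],[0,0,0],[0,0,0],[0,0,0],[0,0,0],[0,0,0],[0,0,0]], gripper=[0.025,0.025,0.025,0.025,0.025,0.025,0.025,0.025])

```text
t: 29.8
eef_pos: [0.5695, 0.2238, 0.2211]
orientation: [3.142, -0.007, 0.0]
wrist_force: [0.7, -0.8, -1.1]
grip_width: 0.0328
```

```bash
python3 - <<'E'
from h import *
s=state(); e=s['eef_pos'];print(s['t'],e,s['orientation'],s['grip_width'],s['wrist_force'])
im,c=snap('wrist','w18.png')
g=cv2.cvtColor(im,cv2.COLOR_RGB2GRAY)
b=(235,235,330,325)
cv2.imwrite('pics/c18.png',cv2.convertScaleAbs(cv2.resize(cv2.cvtColor(im[b[1]:b[3],b[0]:b[2]],cv2.COLOR_RGB2BGR),None,fx=6,fy=6,interpolation=cv2.INTER_CUBIC),alpha=2))
for z in (.019,.020): p=onz(c,281.25,290.1,e[2]+z);print(p,p[:2]-e[:2])
E
```

```text
29.8 [0.5694982  0.22379423 0.22112803] [ 3.14154035e+00 -6.68928483e-03  2.54814357e-08] 0.03278759727814556 [ 0.68381063 -0.81293326 -1.05819114]
[0.56877785 0.22330414 0.24012803] [-0.00072035 -0.00049009]
[0.56945053 0.22330191 0.24112803] [-4.76684388e-05 -4.92320979e-04]
```

View pics/w18.png

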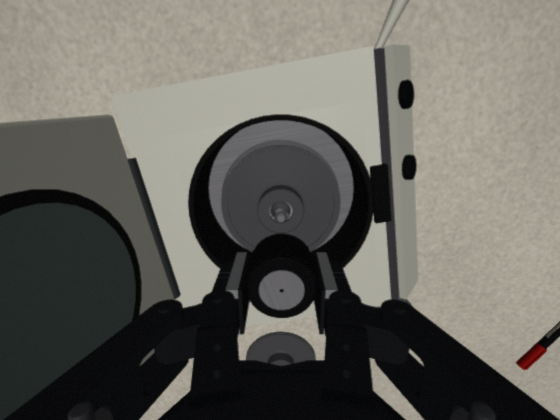

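View pics/c18.png

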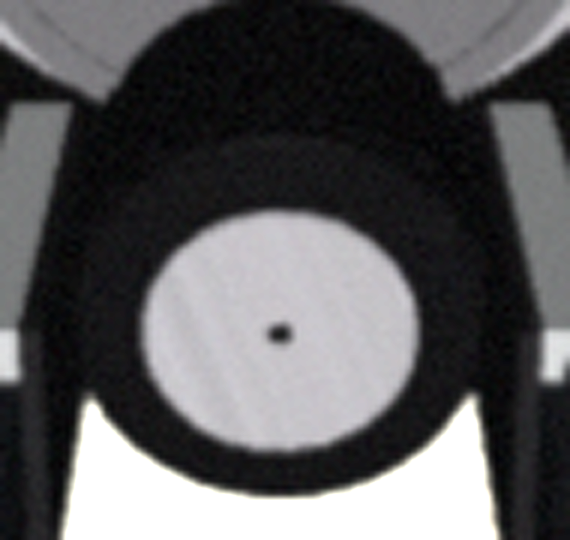

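```bash
python3 - <<'E'
from h import *
im,c=load('w18.png')
b=(255,185,310,235)
cv2.imwrite('pics/c19.png',cv2.convertScaleAbs(cv2.resize(cv2.cvtColor(im[b[1]:b[3],b[0]:b[2]],cv2.COLOR_RGB2BGR),None,fx=10,fy=10,interpolation=cv2.INTER_CUBIC),alpha=1.7))
E
```

```text
(no output)
```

View pics/c19.png

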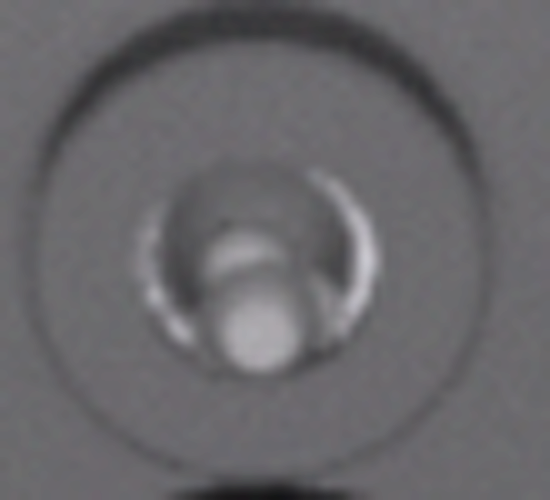

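```bash
python3 - <<'E'
from h import *
im,c=load('w18.png'); print(onz(c,280.55,217.75,.141)); print('lid hole',onz(c,255+25.5-.5,185+27-.5,.123))
s=state();print(s['eef_pos'])
E
```

```text
[0.56874037 0.22388154 0.141     ]
lid hole [0.5676911  0.22439751 0.123     ]
[0.56943285 0.22397635 0.22114248]
```

arm_command(travel=[[-0.0005,0.0005,-0.01],[-0.0005,0.0005,-0.025],[-0.0005,0.0005,-0.04],[-0.0005,0.0005,-0.055],[-0.0005,0.0005,-0.064],[-0.0005,0.0005,-0.066],[-0.0005,0.0005,-0.066],[-0.0005,0.0005,-0.066]], dr=[[0,0,0],[0,0,0],[0,0,0],[0,0,0],[0,0,0],[0,0,0],[0,0,0],[0,0,0]], gripper=[0.025,0.025,0.025,0.025,0.025,0.025,0.025,0.025])

```text
t: 30.65
eef_pos: [0.5691, 0.2251, 0.1558]
orientation: [-3.141, 0.005, -0.002]
wrist_force: [0.2, 0.6, -0.3]
grip_width: 0.0322
```

arm_command(travel=[[0,0,-0.001],[0,0,-0.002],[0,0,-0.004],[0,0,-0.006],[0,0,-0.008],[0,0,-0.009],[0,0,-0.009],[0,0,-0.009]], dr=[[0,0,0],[0,0,0],[0,0,0],[0,0,0],[0,0,0],[0,0,0],[0,0,0],[0,0,0]], gripper=[0.025,0.025,0.025,0.025,0.025,0.025,0.025,0.025])

```text
t: 31.45
eef_pos: [0.5688, 0.225, 0.1461]
orientation: [-3.142, 0.005, -0.0]
wrist_force: [0.1, -0.6, 0.0]
grip_width: 0.0322
```

arm_command(travel=[[0,-0.0003,-0.0005],[0,-0.0003,-0.001],[0,-0.0003,-0.0015],[0,-0.0003,-0.002],[0,-0.0003,-0.0025],[0,-0.0003,-0.003],[0,-0.0003,-0.0035],[0,-0.0003,-0.0035]], dr=[[0,0,0],[0,0,0],[0,0,0],[0,0,0],[0,0,0],[0,0,0],[0,0,0],[0,0,0]], gripper=[0.025,0.025,0.025,0.025,0.025,0.025,0.025,0.025])

```text
t: 32.25
eef_pos: [0.5688, 0.2246, 0.1427]
orientation: [3.141, -0.005, 0.0]
wrist_force: [-0.9, -0.5, 0.8]
grip_width: 0.0323
```

Now pressing over the balls in half-millimetre steps.

arm_command(travel=[[0,0,-0.0005],[0,0,-0.001],[0,0,-0.0015],[0,0,-0.002],[0,0,-0.002],[0,0,-0.002],[0,0,-0.002],[0,0,-0.002]], dr=[[0,0,0],[0,0,0],[0,0,0],[0,0,0],[0,0,0],[0,0,0],[0,0,0],[0,0,0]], gripper=[0.025,0.025,0.025,0.025,0.025,0.025,0.025,0.025])

```text
t: 33.05
eef_pos: [0.5691, 0.2246, 0.1416]
orientation: [3.142, -0.005, 0.002]
wrist_force: [-1.6, -2.5, 7.0]
grip_width: 0.0324
```

arm_command(travel=[[0,0,-0.0003],[0,0,-0.0006],[0,0,-0.0009],[0,0,-0.001],[0,0,-0.001],[0,0,-0.001],[0,0,-0.001],[0,0,-0.001]], dr=[[0,0,0],[0,0,0],[0,0,0],[0,0,0],[0,0,0],[0,0,0],[0,0,0],[0,0,0]], gripper=[0.025,0.025,0.025,0.025,0.025,0.025,0.025,0.025])

```text
t: 33.85
eef_pos: [0.5692, 0.2247, 0.141]
orientation: [-3.141, 0.005, -0.004]
wrist_force: [-2.0, -1.3, 9.0]
grip_width: 0.0323
```

arm_command(travel=[[0,0,-0.0003],[0,0,-0.0006],[0,0,-0.0009],[0,0,-0.001],[0,0,-0.001],[0,0,-0.001],[0,0,-0.001],[0,0,-0.001]], dr=[[0,0,0],[0,0,0],[0,0,0],[0,0,0],[0,0,0],[0,0,0],[0,0,0],[0,0,0]], gripper=[0.025,0.025,0.025,0.025,0.025,0.025,0.025,0.025])

```text
t: 34.65
eef_pos: [0.5689, 0.2247, 0.1389]
orientation: [-3.141, 0.005, -0.001]
wrist_force: [-0.9, -0.3, 5.2]
grip_width: 0.0323
```

arm_command(travel=[[0,0,-0.0005],[0,0,-0.001],[0,0,-0.0015],[0,0,-0.002],[0,0,-0.0025],[0,0,-0.003],[0,0,-0.0035],[0,0,-0.0035]], dr=[[0,0,0],[0,0,0],[0,0,0],[0,0,0],[0,0,0],[0,0,0],[0,0,0],[0,0,0]], gripper=[0.025,0.025,0.025,0.025,0.025,0.025,0.025,0.025])

```text
t: 35.45
eef_pos: [0.5687, 0.2248, 0.135]
orientation: [-3.141, 0.005, 0.0]
wrist_force: [-1.0, 0.1, -0.7]
grip_width: 0.0326
```

arm_command(travel=[[0,0,-0.0005],[0,0,-0.001],[0,0,-0.0015],[0,0,-0.0015],[0,0,-0.0015],[0,0,-0.0015],[0,0,-0.0015],[0,0,-0.0015]], dr=[[0,0,0],[0,0,0],[0,0,0],[0,0,0],[0,0,0],[0,0,0],[0,0,0],[0,0,0]], gripper=[0.025,0.025,0.025,0.025,0.025,0.025,0.025,0.025])

```text
t: 36.25
eef_pos: [0.5689, 0.2248, 0.1339]
orientation: [-3.141, 0.005, -0.001]
wrist_force: [-0.5, -0.0, 5.5]
grip_width: 0.0326
```

Past the click, and now resting on something at about home height. One firmer press (about 12 N) to confirm it is flush.

arm_command(travel=[[0,0,-0.0004],[0,0,-0.0008],[0,0,-0.001],[0,0,-0.001],[0,0,-0.001],[0,0,-0.001],[0,0,-0.001],[0,0,-0.001]], dr=[[0,0,0],[0,0,0],[0,0,0],[0,0,0],[0,0,0],[0,0,0],[0,0,0],[0,0,0]], gripper=[0.025,0.025,0.025,0.025,0.025,0.025,0.025,0.025])

```text
t: 37.05
eef_pos: [0.569, 0.2248, 0.1337]
orientation: [-3.141, 0.005, -0.002]
wrist_force: [-3.4, -0.6, 9.8]
grip_width: 0.0325
```

Solid stop at home height. Relaxing, releasing and rising.

arm_command(travel=[[0,0,0.001],[0,0,0.001],[0,0,0.001],[0,0,0.001],[0,0,0.015],[0,0,0.04],[0,0,0.07],[0,0,0.09]], dr=[[0,0,0],[0,0,0],[0,0,0],[0,0,0],[0,0,0],[0,0,0],[0,0,0],[0,0,0]], gripper=[0.033,0.05,0.05,0.05,0.05,0.05,0.05,0.05])

```text
t: 37.85
eef_pos: [0.5691, 0.2248, 0.2244]
orientation: [-3.141, 0.005, -0.003]
wrist_force: [0.7, 0.5, 0.3]
grip_width: 0.0497
```

```bash
python3 - <<'E'
from h import *
s=state(); print(s['t'],s['eef_pos'],s['grip_width'],s['wrist_force'])
im,c=snap('wrist','w20.png'); im2,c2=snap('scene','s20.png')
b=(215,120,345,270)
a=cv2.convertScaleAbs(cv2.resize(cv2.cvtColor(im[b[1]:b[3],b[0]:b[2]],cv2.COLOR_RGB2BGR),None,fx=3,fy=3,interpolation=cv2.INTER_CUBIC),alpha=2)
d=cv2.resize(cv2.cvtColor(im2[270:390,310:440],cv2.COLOR_RGB2BGR),(390,450),interpolation=cv2.INTER_CUBIC)
cv2.imwrite('pics/c20.png',np.hstack([a,d]))
E
```

```text
37.85 [0.56906597 0.22479584 0.22437221] 0.04969996123241774 [0.66594131 0.47226804 0.33338944]
```

View pics/c20.png

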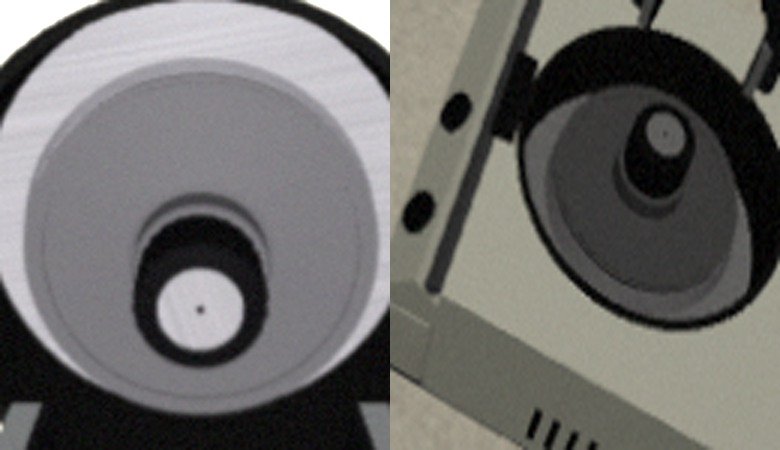

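```bash
python3 - <<'E'
from h import *
_,c=load('w20.png');_,c2=load('s20.png')
u=(215+200.5/3-.5,120+310.5/3-.5)
print(onz(c,*u,.153), onz(c2,401.7,305.1,.153))
o1,d1=ray(c,*u);o2,d2=ray(c2,401.7,305.1)
A=np.c_[d1,-d2];t=np.linalg.lstsq(A,o2-o1,rcond=None)[0];print(o1+d1*t[0],o2+d2*t[1])
E
```

```text
[0.56739244 0.22430157 0.153     ] [0.56575202 0.22474221 0.153     ]
[0.56950717 0.22429604 0.15839745] [0.56940956 0.22496089 0.15843637]
```

```bash
python3 - <<'E'
from h import *
im,c=load('scene0.png'); print(proj(c,[.5687,.2248,.141]))
_,c2=load('s20.png'); 
for z in (.153,.162): print(z,proj(c2,[.5687,.2248,z]))
b=(375,290,425,345)
cv2.imwrite('pics/c21.png',cv2.resize(cv2.cvtColor(im[b[1]:b[3],b[0]:b[2]],cv2.COLOR_RGB2BGR),None,fx=10,fy=10,interpolation=cv2.INTER_CUBIC))
E
```

```text
[399.28813001 309.84070056]
0.153 [400.99988471 306.35773746]
0.162 [402.3123566  303.68533533]
```

View pics/c21.png

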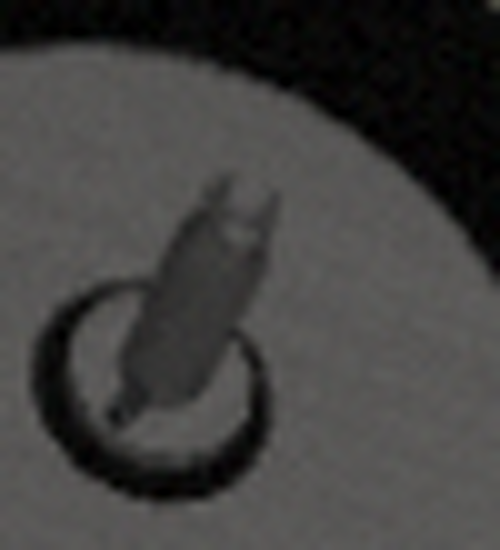

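```bash
python3 - <<'E'
from h import *
print(hand_in())
E
```

```text
the job is handed in; nothing more can be done
None
```

The rotor, lid and knob are fitted to the centrifuge, the arm has let go of everything, and I handed the job in at about 38 s. `hand_in` gives no verdict.

- **Rotor:** I gripped it by the hub and turned it −14° to match the cross pin seen in the wrist camera. It dropped onto the pin without any searching. Contact first showed exactly at the home height, with its underside at about 75 mm.
- **Lid:** I fitted the look-alike farthest from the base (0.46 m, against about 0.36 m for the nearest rivals). It came to rest on the rotor with about 5 N. A picture afterwards showed it flat and centred.
- **Knob:** It met the balls at 7–9 N, clicked through, and came to a firm stop at about its home height under about 10 N.

**Final checks:**
- **Knob position:** the last pictures show the knob upright on the lid, within about 1 mm of the axis.
- **Knob height:** raw triangulation put its top about 5 mm too high (158 mm instead of 153 mm). Corrected for the scene camera's offset, measured roughly on the spindle tip, it agrees with home at about 152 mm. The gripper height at the stop also agrees. I did not confirm it by touching the top.
- **Forces:** no force reading at the end of a move went above about 10 N. I did not see the peaks within moves.
- **Bystanders:** the arm kept clear of them by plan, but I did not measure them again at the end.

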